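Fill a picture-tile box and hinge its lid

TASK

Finish the wooden picture box: stack every picture tile lying on the table flat and squarely inside it, picture side up, one on top of the other. Then set the lid on with its knuckle between the two knuckles of the box, and push the red-headed steel hinge pin from the brush rest through all three knuckles, from either side, until its head is home against the knuckle. Do not disturb the tin of brushes, the paper roll, the red glue bottle or the white pot.

Things in the scene. Friction and masses are not known exactly. Their poses are not given: they have to be found in the camera images.
- box: Open box with teal walls, fixed in a plywood cradle (170 x 130 x 9 mm; its beech blocks reach z = 21 mm). Outside 98 (x) x 74 (y) mm, walls 6 mm, inside 86 x 62 x 52 mm deep. Origin on the table under its centre, z up. Rim 67 mm above the table. The middle 44 mm of both long walls (+y, -y) is cut away down to the inner floor, so fingers holding a tile across its width fit in. Hinge outside the +x wall.
- box_floor (a point): Centre of the box's inner floor, 15 mm above the table; axes as the box.
- hinge_mid (a point): On the hinge axis (along the box's y), midway between the box's two knuckles: 60 mm from the box's origin towards +x, 71 mm above the table. The knuckles are fixed beech blocks, 20 mm square, at y = +17 to +37 mm and -37 to -17 mm, with 10.5 mm through bores along y; they reach 81 mm above the table.
- lid: Loose MDF lid with blue top, 65 to 110 g, lying right way up on the table. Origin: centre of the underside of its locating lip (82 (x) x 58 (y) x 7 mm; drops into the box with 2 mm of play all round). Above the lip a plate, 96 x 74 x 8 mm, that rests on the box's rim: the lid's origin is then 60 mm above the table, its axes as the box's.
- lid_handle (a point): Middle of the beech handle bar on the lid, 5 mm from the lid's origin along x and 25 mm above it. The bar is 50 mm long (lid's x), 14 mm wide (y) and stands from 15 to 35 mm above the lid's origin.
- lid_bore (a point): Middle of the 10.5 mm bore (along the lid's y) in the lid's knuckle, a beech block 20 mm square and 30 mm long at the lid's +x edge: 60 mm from the lid's origin along x, 11 mm above it. The knuckle drops between the box's two with 2 mm to spare each side; with the lid on, this point lies on hinge_mid.
- pin: Loose steel hinge pin, 30 to 47 g; x axis from head to tip. Shaft 8 mm diameter from x = -37 to +41 mm, then a taper to the tip at +51 mm (3 mm wide). Origin on its axis 37 mm in front of the head's face: with the head home against a box knuckle's outer face it lies on hinge_mid. Starts lying level in the open notches of the rest, axis 40 mm above the table; lifts straight up.
- pin_head (a point): Middle of the pin's head: a red wooden block, 16 x 16 mm, 28 mm long (x = -65 to -37 mm in the pin's frame; this point at -51 mm). It overhangs the rest's +y side, 11 mm clear of the rail, with nothing below it.
- rest: Fixed beech brush rest: board 140 (x) x 72 (y) x 8 mm with two notched rails (46 mm high, 8 mm thick, at y = +22 and -25 mm). Origin on the table under its middle. The pin starts in the notches at x = -35 mm, head towards +y; a red brush is fixed in those at x = +35 mm (top at 45 mm).
- tile1: Loose MDF picture tile (yellow picture, blue spot), 80 (x) x 56 (y) x 8 mm, about 28 g, picture up; origin at the centre of its underside. Not always present (three to five of the tiles are).
- tile2: Loose MDF picture tile (green picture, orange spot), 80 (x) x 56 (y) x 8 mm, about 28 g, picture up; origin at the centre of its underside. Not always present (three to five of the tiles are).
- tile3: Loose MDF picture tile (red picture, white spot), 80 (x) x 56 (y) x 8 mm, about 28 g, picture up; origin at the centre of its underside. Not always present (three to five of the tiles are).
- tile4: Loose MDF picture tile (blue picture, yellow spot), 80 (x) x 56 (y) x 8 mm, about 28 g, picture up; origin at the centre of its underside. Not always present (three to five of the tiles are).
- tile5: Loose MDF picture tile (dark brown picture, orange spot), 80 (x) x 56 (y) x 8 mm, about 28 g, picture up; origin at the centre of its underside. Not always present (three to five of the tiles are).
- tin: Tin can with paint brushes, 76 mm diameter, can 110 mm high, brushes to about 240 mm. Leave alone.
- roll: White paper towel roll, 110 mm diameter, 225 mm high. Leave alone.
- glue: Red glue bottle, 54 mm diameter, 165 mm high. Leave alone.
- pot: White pot with lid, 84 mm diameter, 65 mm high. Leave alone.
Things that resemble listed ones, but are neither listed nor needed, are in the scene too. What is shaped like the tile2 but turquoise is not meant.

How it is judged (in metres and radians):
On the way, in this order (a step that is already met when the one before it is completed fails the run):
1. every tile lies flat and square in the box (x of tile1 in the frame of box_floor between -0.006 and 0.006 m and y of tile1 in the frame of box_floor between -0.006 and 0.006 m and z of tile1 in the frame of box_floor between -0.003 and 0.035 m and angle between each of tile1, tile2, tile3, tile4, tile5's own z axis and vertical below 0.06 rad and angle between the x axis of each of tile1, tile2, tile3, tile4, tile5 and the x axis of box, either way round below 0.12 rad and x of tile2 in the frame of box_floor between -0.006 and 0.006 m and y of tile2 in the frame of box_floor between -0.006 and 0.006 m and z of tile2 in the frame of box_floor between -0.003 and 0.035 m and x of tile3 in the frame of box_floor between -0.006 and 0.006 m and y of tile3 in the frame of box_floor between -0.006 and 0.006 m and z of tile3 in the frame of box_floor between -0.003 and 0.035 m and x of tile4 in the frame of box_floor between -0.006 and 0.006 m and y of tile4 in the frame of box_floor between -0.006 and 0.006 m and z of tile4 in the frame of box_floor between -0.003 and 0.035 m and x of tile5 in the frame of box_floor between -0.006 and 0.006 m and y of tile5 in the frame of box_floor between -0.006 and 0.006 m and z of tile5 in the frame of box_floor between -0.003 and 0.035 m), for 0.2 s.
2. the lid is on, its knuckle in line between the box's knuckles (distance between lid_bore and hinge_mid below 0.004 m and angle between lid's own z axis and vertical below 0.05 rad and angle between the y axis of lid and the y axis of box, either way round below 0.08 rad), for 0.2 s.
3. the pin is through the three knuckles, head home (distance between pin and hinge_mid below 0.005 m and angle between the x axis of pin and the y axis of box, either way round below 0.06 rad), for 0.2 s.
At the end, for the whole second after the job is handed in: Tiles flat in the box (tilt < 0.06 rad, within 6 mm of its centre both ways, square within 0.12 rad); lid shut (tilt < 0.05 rad, bore within 4 mm of hinge_mid, square within 0.08 rad); pin origin within 5 mm of hinge_mid, in line within 0.06 rad; lid and pin at rest (all of step 1 and all of step 2 and all of step 3 and linear speed of each of pin, lid below 0.02 m/s); the robot touches nothing.
It fails at once if the tin was disturbed (moved more than 3 cm) (distance of tin from where it was at the start of the episode above 0.03 m).
It fails at once if the roll was disturbed (moved more than 3 cm) (distance of roll from where it was at the start of the episode above 0.03 m).
It fails at once if the glue was disturbed (moved more than 3 cm) (distance of glue from where it was at the start of the episode above 0.03 m).
It fails at once if the pot was disturbed (moved more than 3 cm) (distance of pot from where it was at the start of the episode above 0.03 m).
Of tile1, tile2, tile3, tile4, tile5 only 3 to 5 are there at a start; the rules pass over those that are not, and their reading is None.
At some moment in a run one of tile1, tile2, tile3, tile4, tile5 may be knocked a few centimetres aside while the robot is not near it.
Once in a run the grip may slacken for a moment while it holds something.
It also fails if it takes over 210 s, if anything falls off the work surface, if the arm or the gripper's body presses on something with over 40 N, if the wrist force passes 120 N, or if a joint passes its speed limit or range.

ROBOT

A 6-joint arm with a two-finger parallel gripper is mounted at the origin on the work surface. World frame = base frame: x ahead of the robot, y to its left, z up, the work surface at z = 0. Lengths are in m, angles in degrees, forces in N, time in s.
With the tool pointing down it reaches from about 0.375 to 0.975 m from the base axis. Payload 3.8 kg.
Tool frame: the origin (TCP) lies midway between the tips of the shut fingers; the grasp point (between the pads) lies 19 mm behind it (grasp_offset is the distance from the TCP to the grasp point, in m); z points along the fingers, y is the line along which they close (so a half turn about z gives the same grasp; the last joint's range is limited). The gripper opens to 88 mm and grips with 3 to 60 N. Pads are 18 mm wide; open, the fingers measure 123 mm over their backs; the gripper's body (75 mm by 187 mm) begins 45 mm behind the grasp point.
Start: joints at [-75.224, 15.12, 91.902, -0, 72.978, -2.114], TCP at [0.196, -0.646, 0.239] pointing down, gripper open.
Joint ranges: [-150.88, 150.88], [-54.13, 125.18], [17.81, 147.31], [-75.09, 255.09], [0, 152.58], [-146.25, 146.25]. Speed limits (degrees/s): [147.25, 147.25, 180, 180, 180, 180].

INTERFACE

Orientations are given as a 3x3 rotation matrix whose columns are the frame's x, y, z axes.
In Python, from cell import * gives the robot as it stands. The module is installed in compiled form; this text tells all that it offers.
- The arm moves only by the tool apply_moves, never from a script. Its argument "moves" is a list of rows, each an object with "delta_pos": the shift along the world's x, y, z scaled (see below), a list of three; "spin": the turn about the world's z scaled (see below); "claw": the gripper command: -1 is shut, 1 is fully open, values between are in proportion. In form: [{"delta_pos": [dx, dy, dz], "spin": spin, "claw": claw}, ...]. A call has 1 to 8 rows; each row shifts and turns the commanded pose from where the row before left it; what a row does not reach is not made up. The controller multiplies each number of a shift by 300 mm and each number of a turn by 1.5 rad. A row lasts 1/12 s, in which the tool goes at most 41.7 mm and 7.16 degrees, less where a joint would pass 70% of its speed; a pose out of reach is approached as far as the arm can. A call with a number of a shift or a turn outside -1 to 1 is refused whole. A call with a gripper value outside its range is refused whole. The fingers move at their own pace and stop on an object; "force" is the grip in N (left out, the last holds). Time passes only in rows, so rows that do not move let the fingers close. It gives the time, the measured TCP pose, the force, the opening and the grip force at its end, in the units of the state.
- read_state(): the state, without advancing time (a new reading comes with each control period).
- read_camera(name): name is "scene" or "top" or "wrist"; returns (picture, depth): 480x640x3 uint8, blue, green, red; 480x640 float32, m along the optical axis (not along the pixel's ray), 0 where there is no reading.
- camera_params(name): a dict with "vertical_fov" (degrees; the focal length in pixels is half the picture's height over the tangent of half this angle, whatever the lens; pixels are square), "cx", "cy" (the principal point, pixels), "distortion" ([k1, k2, p1, p2, k3] as OpenCV has them; the pictures are not rectified), "xyz" and "orientation" of the camera in the world. Camera axes: x right, y down, z forward; pixel columns grow to the right and rows downward; lengths in m; the calibration is good to about 2 mm. A picture is of the moment at which its call begins: read the wrist's pose just before it. camera_params takes no time and is no camera call; for the wrist camera it gives the pose at the moment of the call.
- close_job(): hands the job in; it is judged then, once.
Trained networks look in the newest picture that a camera, given by its name, has taken for a name from the list of things; names that differ only in an ending like _2 or _b are one class to them, and where a whole thing is asked for, a point or a joint stands for the part that bears it (a point fixed in the world has none). Each returns a list of dicts, best first, with "conf" (0 to 1); they miss things now and then, are a little off and sometimes report something else, mostly with a low value. They report only what shows in the picture. A call takes as long as a camera call. They do not tell look-alikes from the thing itself.
- spot_in(camera, label): "uv" ([column, row] in pixels, amid what is visible of it).
The state is a dict: "time": time; "joints": joint angles; "joint_velocities": joint speeds; "tau": joint torques, N m; "eef_pos": TCP position; "tool_rot": TCP orientation; "ft_force": force on the tool from outside, world axes, zero at the start; "wrist_torque": the same for the moment, N m; "opening": opening from 0.0 (shut) to 1.0 (fully open); "gripper_force": force on a finger pad.
Only numpy, scipy, OpenCV 4.12 (cv2) and the standard library are available. Lean on these libraries where they do the work, as an engineer would, in place of code of your own. Each camera call takes 0.05 s, during which the arm holds its last target. There are 200 camera calls.

## Working session

There is one attempt and no reset: what is moved stays moved. The work goes in short steps, Python scripts to look and compute and a tool call to move; the robot and the scene stay as the last step left them, time stands still between calls to the robot, and variables do not carry over. Pictures are saved under pics/ and viewed, at most 14 in all, crops included, and the job is handed in when it is done.

Besides the shell and the picture viewer there is one more tool, called after "Request:" in YAML: its name, and indented under it one key for each argument. apply_moves: Moves the arm, as the interface text tells. Its arguments: {"type":"object","properties":{"moves":{"type":"array"},"force":{"type":"number"}},"required":["moves"]}

```bash
mkdir -p pics
cat > h.py <<'E'
from cell import *
import numpy as np, cv2
def K(n):
    p=camera_params(n); f=240/np.tan(np.radians(p["vertical_fov"])/2)
    return p,np.array([[f,0,p["cx"]],[0,f,p["cy"]],[0,0,1]]),np.array(p["distortion"],float)
def cloud(n):
    p=None
    p,k,d=K(n); im,dep=read_camera(n)
    v,u=np.mgrid[0:480,0:640]
    xy=cv2.undistortPoints(np.stack([u,v],-1).reshape(-1,1,2).astype(np.float64),k,d).reshape(480,640,2)
    P=np.dstack([xy*dep[...,None],dep])
    W=P@np.array(p["orientation"]).T+np.array(p["xyz"])
    W[dep==0]=np.nan
    return im,W
def st():
    s=read_state(); print(round(s["time"],2),np.round(s["eef_pos"],4),np.round(np.array(s["tool_rot"])[:,1],3),s["opening"],np.round(s["ft_force"],1),s["gripper_force"])
    return s
E
python3 - <<'E'
from h import *
st()
for n in ("top","scene"):
    im,W=cloud(n); cv2.imwrite(f"pics/{n}0.png",im); np.save(f"{n}0.npy",W)
    p=camera_params(n); print(n,p["xyz"],np.round(p["orientation"],3).tolist(),p["vertical_fov"])
    for l in ["tile1","tile2","tile3","tile4","tile5","box","lid","pin","rest","lid_handle","pin_head","tin","roll","glue","pot"]:
        r=spot_in(n,l)
        print(l,[(np.round(x["uv"]).tolist(),round(x["conf"],2),np.round(W[int(x["uv"][1]),int(x["uv"][0])],3).tolist()) for x in r[:3]])
E
```

```text
0.0 [ 0.1959 -0.6452  0.2374] [ 0.291 -0.957 -0.002] 1.0015990018258984 [-1.8  0.2  0.4] 0.0
top [0.39996337 0.07690949 1.08104315] [[0.009, -0.987, 0.16], [-1.0, -0.006, 0.015], [-0.014, -0.16, -0.987]] 54.99232307518536
tile1 [([491.0, 295.0], 0.97, [0.462, -0.325, 0.008]), ([388.0, 343.0], 0.97, [0.352, -0.079, 0.008]), ([498.0, 247.0], 0.82, [0.576, -0.346, 0.013])]
tile2 [([491.0, 295.0], 0.97, [0.462, -0.325, 0.008]), ([388.0, 343.0], 0.97, [0.352, -0.079, 0.008]), ([498.0, 247.0], 0.82, [0.576, -0.346, 0.013])]
tile3 [([491.0, 295.0], 0.97, [0.462, -0.325, 0.008]), ([388.0, 343.0], 0.97, [0.352, -0.079, 0.008]), ([498.0, 247.0], 0.82, [0.576, -0.346, 0.013])]
tile4 [([491.0, 295.0], 0.97, [0.462, -0.325, 0.008]), ([388.0, 343.0], 0.97, [0.352, -0.079, 0.008]), ([498.0, 247.0], 0.82, [0.576, -0.346, 0.013])]
tile5 [([491.0, 295.0], 0.97, [0.462, -0.325, 0.008]), ([388.0, 343.0], 0.97, [0.352, -0.079, 0.008]), ([498.0, 247.0], 0.82, [0.576, -0.346, 0.013])]
box [([342.0, 270.0], 0.7, [0.519, 0.027, 0.013]), ([225.0, 248.0], 0.3, [0.566, 0.296, 0.047])]
lid [([245.0, 329.0], 0.91
[... 1779 characters left out ...]
, ([236.0, 318.0], 0.6, [0.782, 0.127, 0.064])]
lid_handle [([430.0, 289.0], 0.62, [0.387, 0.255, 0.017]), ([235.0, 320.0], 0.3, [0.787, 0.133, 0.067])]
pin_head [([377.0, 330.0], 0.82, [0.568, 0.299, 0.049]), ([463.0, 390.0], 0.31, [0.625, 0.552, 0.21])]
tin [([173.0, 166.0], 0.57, [0.693, -0.341, 0.115]), ([376.0, 330.0], 0.34, [0.553, 0.277, 0.019])]
roll [([464.0, 391.0], 0.96, [0.624, 0.553, 0.212])]
glue [([194.0, 247.0], 0.59, [0.769, -0.075, 0.093]), ([463.0, 389.0], 0.46, [0.625, 0.552, 0.212]), ([228.0, 219.0], 0.29, [0.629, -0.203, 0.01])]
pot [([304.0, 182.0], 0.7, [0.395, -0.222, 0.008]), ([235.0, 323.0], 0.68, [0.79, 0.138, 0.065]), ([376.0, 330.0], 0.19, [0.57, 0.298, 0.049])]
```

View pics/top0.png

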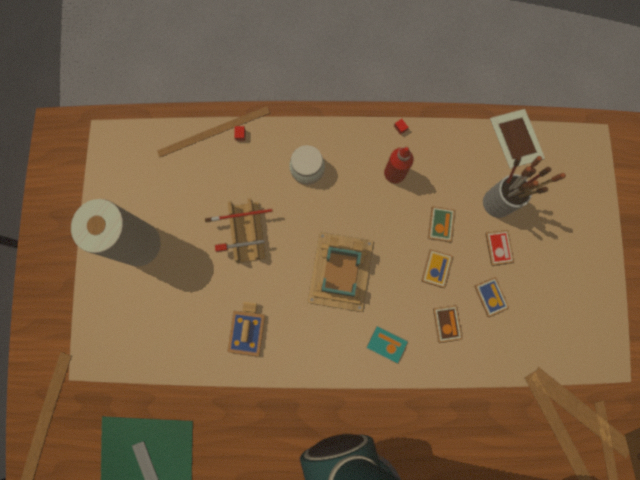

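View pics/scene0.png

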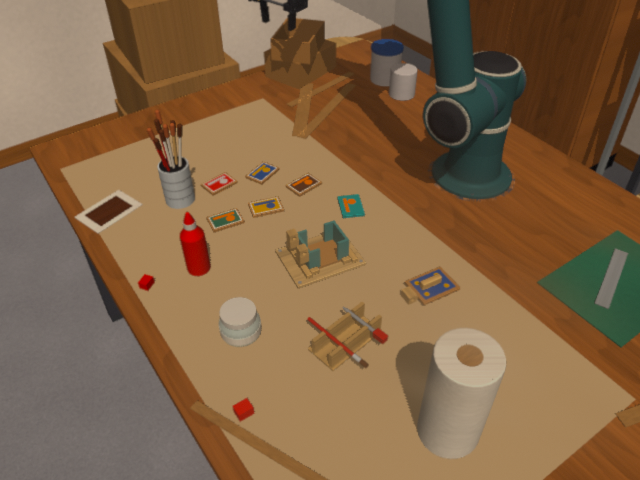

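The pictures show all five tiles (top view: green 441,224; yellow 437,268; red 500,248; blue 491,296; brown 447,323), the turquoise decoy at 387,344, the box at 340,272, the lid at 247,333 with its knuckle towards +x, and the pin at 240,245. Next I'll measure the poses.

Run:
```python
from h import *
from scipy import ndimage as N
W=np.load("top0.npy"); im=cv2.imread("pics/top0.png")
z=W[...,2]
bg=np.nanmedian(z[(np.abs(W[...,0]-.45)<.2)&(np.abs(W[...,1]+.1)<.4)]); print("table z",bg, np.nanstd(z[150:165,440:480]))
m=(cv2.medianBlur(np.nan_to_num(z).astype(np.float32),3)>0.0045)&(W[...,0]<.72)&(W[...,0]>.25)&(np.abs(W[...,1])<.45)
lab,n=N.label(m)
for i in range(1,n+1):
    q=W[lab==i]
    if len(q)<150: continue
    (c,s,a)=cv2.minAreaRect(q[:,:2].astype(np.float32))
    if s[0]<s[1]: a+=90; s=s[::-1]
    a=(a+90)%180-90
    v,u=np.where(lab==i)
    print(len(q),"uv",int(u.mean()),int(v.mean()),"c",np.round(c,4),"mean",np.round(np.nanmean(q,0),4),"size",np.round(s,3),"longaxis deg",round(a,1),"zmax",round(np.nanmax(q[:,2]),3))
# box region height levels
b=(np.abs(W[...,0]-.53)<.1)&(np.abs(W[...,1]-.03)<.1)
for lo,hi in [(.062,.07),(.076,.085),(.017,.024)]:
    k=b&(z>lo)&(z<hi); q=W[k]; 
    if len(q)>5:
        c,s,a=cv2.minAreaRect(q[:,:2].astype(np.float32)); print(lo,len(q),np.round(c,4),np.round(s,4),round(a,1))
    print(np.round(q[::max(1,len(q)//12)],3).tolist())
cv2.imwrite("pics/boxc.png",cv2.resize(im[200:380,200:400],None,fx=3,fy=3,interpolation=cv2.INTER_CUBIC))
```

```text
table z 0.0007974699789762285 0.0019690905096813485
2020 uv 515 190 c [ 0.6848 -0.3602] mean [ 0.6808 -0.3458  0.1307] size [0.089 0.07 ] longaxis deg 89.3 zmax 0.243
2005 uv 243 231 c [0.6136 0.2741] mean [0.6075 0.2575 0.0246] size [0.15  0.147] longaxis deg -9.6 zmax 0.052
754 uv 441 223 c [ 0.6328 -0.2121] mean [ 0.6326 -0.2112  0.0079] size [0.079 0.059] longaxis deg -8.8 zmax 0.014
739 uv 499 247 c [ 0.5765 -0.353 ] mean [ 0.5765 -0.3517  0.0082] size [0.08  0.059] longaxis deg 8.4 zmax 0.014
4005 uv 340 271 c [0.5188 0.0302] mean [0.5152 0.0313 0.021 ] size [0.172 0.131] longaxis deg -9.2 zmax 0.086
812 uv 436 267 c [ 0.5256 -0.1972] mean [ 0.5258 -0.1967  0.0081] size [0.081 0.058] longaxis deg -16.5 zmax 0.014
773 uv 491 296 c [ 0.4576 -0.3274] mean [ 0.4583 -0.3259  0.0079] size [0.083 0.058] longaxis deg 25.2 zmax 0.014
1486 uv 246 330 c [0.3832 0.2457] mean [0.3772 0.246  0.017 ] size [0.12  0.076] longaxis deg -7.5 zmax 0.039
805 uv 447 323 c [ 0.3959 -0.2188] mean [ 0.3956 -0.2186  0.0078] size [0.079 0.058] longaxis deg 7.7 zmax 0.014
809 uv 386 344 c [ 0.3487 -0.0764]
[... 392 characters left out ...]
.034, 0.063], [0.46, 0.014, 0.062]]
0.076 167 [0.572  0.0221] [0.0739 0.0209] 81.6
[[0.587, 0.056, 0.081], [0.582, 0.056, 0.081], [0.58, 0.048, 0.08], [0.578, 0.041, 0.082], [0.576, 0.043, 0.076], [0.574, 0.054, 0.079], [0.574, -0.01, 0.082], [0.572, 0.001, 0.08], [0.568, 0.045, 0.084], [0.567, 0.05, 0.078], [0.567, -0.012, 0.082], [0.563, 0.003, 0.078], [0.561, -0.005, 0.079]]
0.017 684 [0.5129 0.0315] [0.1099 0.1273] 80.8
[[0.583, 0.074, 0.023], [0.572, 0.027, 0.02], [0.561, 0.062, 0.017], [0.551, 0.029, 0.017], [0.535, -0.019, 0.018], [0.502, 0.066, 0.017], [0.481, 0.057, 0.017], [0.467, 0.091, 0.02], [0.463, 0.066, 0.02], [0.458, 0.084, 0.019], [0.456, 0.02, 0.019], [0.452, 0.013, 0.02]]
```

View pics/boxc.png

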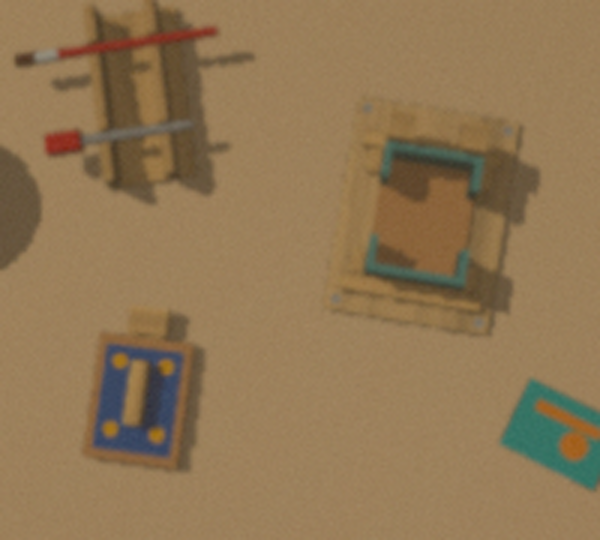

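The box is at about (0.513, 0.031) with yaw -9° and its hinge towards +x. All the tiles match their known size. I'll move above the blue tile.

Request:
apply_moves:
  moves:
    - {"delta_pos": [0.073,0.088,0],"spin": 0.047,"claw": 1}
    - {"delta_pos": [0.073,0.088,0],"spin": 0.047,"claw": 1}
    - {"delta_pos": [0.073,0.088,0],"spin": 0,"claw": 1}
    - {"delta_pos": [0.073,0.088,0],"spin": 0,"claw": 1}
    - {"delta_pos": [0.073,0.088,0],"spin": 0,"claw": 1}
    - {"delta_pos": [0.073,0.088,0],"spin": 0,"claw": 1}
    - {"delta_pos": [0.073,0.088,0],"spin": 0,"claw": 1}
    - {"delta_pos": [0.073,0.088,0],"spin": 0,"claw": 1}

```text
time: 2.27
eef_pos: [0.3721, -0.4333, 0.2389]
tool_rot: [[0.907, 0.422, 0.0], [0.422, -0.907, -0.0], [0.0, 0.0, -1.0]]
ft_force: [1.3, -0.7, 0.7]
opening: 1.001
gripper_force: 0.0
```

Request:
apply_moves:
  moves:
    - {"delta_pos": [0.073,0.088,-0.05],"spin": 0,"claw": 1}
    - {"delta_pos": [0.073,0.088,-0.05],"spin": 0,"claw": 1}
    - {"delta_pos": [0.073,0.088,-0.05],"spin": 0,"claw": 1}
    - {"delta_pos": [0.073,0.088,0],"spin": 0,"claw": 1}
    - {"delta_pos": [0,0,0],"spin": 0,"claw": 1}

```text
time: 2.68
eef_pos: [0.4613, -0.3242, 0.1924]
tool_rot: [[0.905, 0.426, -0.0], [0.426, -0.905, 0.004], [0.001, -0.003, -1.0]]
ft_force: [0.2, -0.7, -0.6]
opening: 1.002
gripper_force: 0.0
```

Run:
```python
from h import *
st()
im,W=cloud("wrist"); cv2.imwrite("pics/w0.png",im); np.save("w0.npy",W)
p=camera_params("wrist"); print(p["xyz"],np.round(p["orientation"],3).tolist(),p["vertical_fov"])
```

```text
2.68 [ 0.4613 -0.3242  0.1924] [ 0.426 -0.905 -0.003] 1.0016072578505482 [ 0.2 -0.7 -0.6] 0.0
[ 0.52850147 -0.29562039  0.33972054] [[0.426, -0.866, -0.263], [-0.905, -0.408, -0.123], [-0.001, 0.29, -0.957]] 64.59919952751144
```

View pics/w0.png

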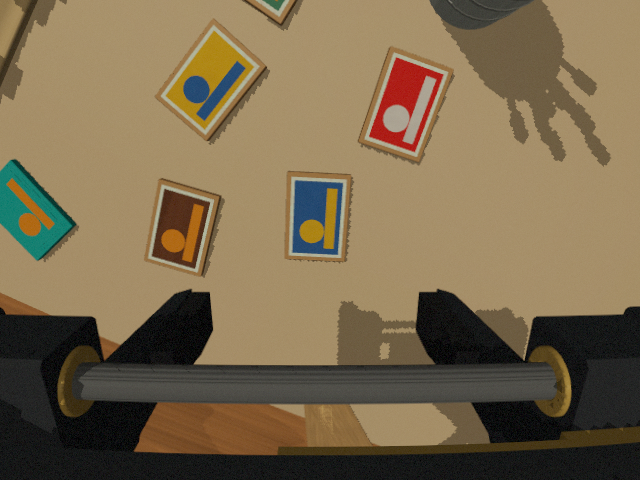

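The wrist picture shows the blue tile centred at (319,216), with red, brown, yellow and the edge of green around it. The camera sits ahead of the tool. Next come the tile poses from this view.

```bash
cat >> h.py <<'E'
from scipy import ndimage as N
def tiles(im,W,lo=0.0045,hi=0.016):
    z=cv2.medianBlur(np.nan_to_num(W[...,2]).astype(np.float32),5)
    lab,n=N.label(N.binary_opening((z>lo)&(z<hi),iterations=2))
    out=[]
    for i in range(1,n+1):
        m=lab==i; q=W[m]; q=q[~np.isnan(q[:,0])]
        if len(q)<800: continue
        v,u=np.where(m)
        c,s,a=cv2.minAreaRect(q[:,:2].astype(np.float32))
        if s[0]<s[1]: a+=90; s=s[::-1]
        a=(a+90)%180-90
        if not(.07<s[0]<.095 and .048<s[1]<.068): continue
        h=cv2.cvtColor(np.median(im[m],0).astype(np.uint8).reshape(1,1,3),cv2.COLOR_BGR2HSV)[0,0]
        print("uv",int(u.mean()),int(v.mean()),"c",np.round(c,4),"mean",np.round(q.mean(0),4),"size",np.round(s,4),"ang",round(a,1),"hsv",h,"edge" if v.min()<2 or u.min()<2 or u.max()>637 else "")
E
python3 - <<'E'
from h import *
W=np.load("w0.npy"); im=cv2.imread("pics/w0.png"); tiles(im,W)
E
```

```text
uv 210 79 c [ 0.527  -0.1978] mean [ 0.5282 -0.1991  0.0088] size [0.0811 0.0586] ang -15.7 hsv [ 19 153 172] 
uv 404 103 c [ 0.5785 -0.354 ] mean [ 0.5792 -0.3526  0.0089] size [0.0807 0.0583] ang 7.4 hsv [ 13 157 172] 
uv 29 212 c [ 0.3506 -0.0781] mean [ 0.3526 -0.0839  0.0086] size [0.0806 0.0577] ang 63.8 hsv [ 86 209 127] edge
uv 316 215 c [ 0.4604 -0.3275] mean [ 0.462  -0.3267  0.0089] size [0.0804 0.0561] ang 22.2 hsv [  1  66 147] 
uv 181 227 c [ 0.3981 -0.22  ] mean [ 0.4001 -0.2203  0.0088] size [0.081  0.0561] ang 8.1 hsv [ 19 205 147]
```

Request:
apply_moves:
  moves:
    - {"delta_pos": [-0.003,-0.01,-0.12],"spin": -0.026,"claw": 1}
    - {"delta_pos": [0,0,-0.13],"spin": 0,"claw": 1}
    - {"delta_pos": [0,0,-0.13],"spin": 0,"claw": 1}
    - {"delta_pos": [0,0,-0.12],"spin": 0,"claw": 1}
    - {"delta_pos": [0,0,-0.08],"spin": 0,"claw": 1}
    - {"delta_pos": [0,0,-0.045],"spin": 0,"claw": 1}
    - {"delta_pos": [0,0,0],"spin": 0,"claw": 1}

```text
time: 3.32
eef_pos: [0.4548, -0.3312, 0.0026]
tool_rot: [[0.923, 0.386, -0.006], [0.386, -0.923, 0.004], [-0.004, -0.006, -1.0]]
ft_force: [-0.5, -1.0, 0.6]
opening: 1.0
gripper_force: 0.0
```

Request:
apply_moves:
  force: 20
  moves:
    - {"delta_pos": [0,0,0],"spin": 0,"claw": -1}
    - {"delta_pos": [0,0,0],"spin": 0,"claw": -1}
    - {"delta_pos": [0,0,0],"spin": 0,"claw": -1}
    - {"delta_pos": [0,0,0],"spin": 0,"claw": -1}
    - {"delta_pos": [0,0,0],"spin": 0,"claw": -1}
    - {"delta_pos": [0,0,0],"spin": 0,"claw": -1}

```text
time: 3.82
eef_pos: [0.4584, -0.3319, 0.0081]
tool_rot: [[0.922, 0.386, 0.0], [0.386, -0.922, 0.0], [0.0, -0.0, -1.0]]
ft_force: [-5.3, 2.0, 20.8]
opening: 0.572
gripper_force: 10.3
```

```bash
python3 -c "
from h import *
st()"
```

```text
3.82 [ 0.4584 -0.3319  0.0081] [ 0.386 -0.922 -0.   ] 0.5716804165268202 [-5.3  2.  20.8] 10.267425749916583
```

Request:
apply_moves:
  moves:
    - {"delta_pos": [0,0,0],"spin": 0,"claw": -1}
    - {"delta_pos": [0,0,0],"spin": 0,"claw": -1}
    - {"delta_pos": [0,0,0.02],"spin": 0,"claw": -1}
    - {"delta_pos": [0,0,0],"spin": 0,"claw": -1}
    - {"delta_pos": [0,0,0],"spin": 0,"claw": -1}

```text
time: 4.23
eef_pos: [0.4585, -0.3325, 0.0129]
tool_rot: [[0.922, 0.387, 0.001], [0.387, -0.922, -0.001], [0.001, 0.002, -1.0]]
ft_force: [-0.8, -0.1, 0.3]
opening: 0.187
gripper_force: 0.0
```

Run:
```python
from h import *
st()
im,W=cloud("wrist"); cv2.imwrite("pics/w1.png",im)
```

```text
4.23 [ 0.4585 -0.3325  0.0129] [ 0.387 -0.922  0.002] 0.18706231666337786 [-0.8 -0.1  0.3] 0.0
```

View pics/w1.png

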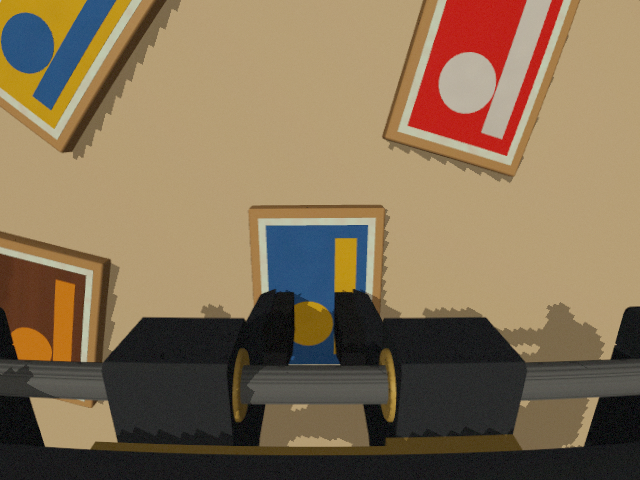

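The fingers slid over the tile because the last reading was taken before the arm had settled, so the commanded z was 6.5 mm. The blue tile is still flat at around (316,290). I'll open, rise and measure again, this time after settling.

Request:
apply_moves:
  moves:
    - {"delta_pos": [0,0,0.12],"spin": 0,"claw": 1}
    - {"delta_pos": [0,0,0.13],"spin": 0,"claw": 1}
    - {"delta_pos": [0,0,0.1],"spin": 0,"claw": 1}
    - {"delta_pos": [0,0,0],"spin": 0,"claw": 1}
    - {"delta_pos": [0,0,0],"spin": 0,"claw": 1}
    - {"delta_pos": [0,0,0],"spin": 0,"claw": 1}
    - {"delta_pos": [0,0,0],"spin": 0,"claw": 1}

```text
time: 4.87
eef_pos: [0.4567, -0.331, 0.1151]
tool_rot: [[0.922, 0.386, -0.003], [0.386, -0.922, 0.002], [-0.002, -0.003, -1.0]]
ft_force: [-0.1, 0.6, -0.1]
opening: 0.647
gripper_force: 0.0
```

Run:
```python
from h import *
im,W=cloud("wrist"); tiles(im,W); s=st()
print(np.degrees(np.arctan2(*np.array(s["tool_rot"])[[1,0],1]))+90)
```

```text
uv 162 62 c [ 0.5263 -0.1984] mean [ 0.5267 -0.2     0.0088] size [0.0824 0.0569] ang -16.6 hsv [ 19 156 182] edge
uv 420 78 c [ 0.5788 -0.3545] mean [ 0.5793 -0.3524  0.0089] size [0.0807 0.0592] ang 7.9 hsv [ 13 157 182] 
uv 318 228 c [ 0.4629 -0.3328] mean [ 0.4651 -0.3319  0.0089] size [0.0804 0.0561] ang 23.0 hsv [  1  65 157] 
uv 139 250 c [ 0.398  -0.2198] mean [ 0.4009 -0.2203  0.0087] size [0.0813 0.0572] ang 8.1 hsv [ 19 202 155] 
4.92 [ 0.4566 -0.331   0.1149] [ 0.386 -0.922 -0.004] 0.6965464927972765 [-0.5  0.3 -0.3] 0.0
22.733192806753706
```

Request:
apply_moves:
  force: 15
  moves:
    - {"delta_pos": [0.017,-0.002,-0.1],"spin": 0,"claw": 1}
    - {"delta_pos": [0,0,-0.12],"spin": 0,"claw": 1}
    - {"delta_pos": [0,0,-0.09],"spin": 0,"claw": 1}
    - {"delta_pos": [0,0,-0.05],"spin": 0,"claw": 1}
    - {"delta_pos": [0,0,-0.027],"spin": 0,"claw": 1}
    - {"delta_pos": [0,0,0],"spin": 0,"claw": 1}
    - {"delta_pos": [0,0,0],"spin": 0,"claw": -1}
    - {"delta_pos": [0,0,0],"spin": 0,"claw": -1}

```text
time: 5.58
eef_pos: [0.4625, -0.3324, 0.0005]
tool_rot: [[0.922, 0.387, -0.001], [0.387, -0.922, 0.0], [-0.001, -0.001, -1.0]]
ft_force: [0.6, -0.4, 1.2]
opening: 0.872
gripper_force: 0.4
```

Request:
apply_moves:
  moves:
    - {"delta_pos": [0,0,0],"spin": 0,"claw": -1}
    - {"delta_pos": [0,0,0],"spin": 0,"claw": -1}
    - {"delta_pos": [0,0,0],"spin": 0,"claw": -1}
    - {"delta_pos": [0,0,0],"spin": 0,"claw": -1}
    - {"delta_pos": [0,0,0],"spin": 0,"claw": -1}
    - {"delta_pos": [0,0,0],"spin": 0,"claw": -1}

```text
time: 6.08
eef_pos: [0.4629, -0.3325, 0.0008]
tool_rot: [[0.922, 0.386, -0.0], [0.386, -0.922, 0.0], [-0.0, -0.001, -1.0]]
ft_force: [0.3, -0.6, -0.6]
opening: 0.635
gripper_force: 15.0
```

The tile is gripped (opening 55.9 mm, 15 N). I'll lift it and carry it towards the box, then look at the box from close by.

Request:
apply_moves:
  force: 25
  moves:
    - {"delta_pos": [0,0,0.06],"spin": 0,"claw": -1}
    - {"delta_pos": [0,0,0.12],"spin": -0.041,"claw": -1}
    - {"delta_pos": [0,0,0.12],"spin": -0.041,"claw": -1}
    - {"delta_pos": [0,0,0.12],"spin": -0.041,"claw": -1}
    - {"delta_pos": [0,0,0.11],"spin": -0.041,"claw": -1}
    - {"delta_pos": [0,0.123,0],"spin": -0.041,"claw": -1}
    - {"delta_pos": [0,0.123,0],"spin": -0.041,"claw": -1}
    - {"delta_pos": [0,0.123,0],"spin": -0.041,"claw": -1}

```text
time: 6.75
eef_pos: [0.4634, -0.2215, 0.1613]
tool_rot: [[0.999, -0.039, 0.002], [-0.039, -0.999, -0.001], [0.002, 0.001, -1.0]]
ft_force: [-0.3, 0.3, 0.2]
opening: 0.63
gripper_force: 25.0
```

Request:
apply_moves:
  moves:
    - {"delta_pos": [-0.01,0.123,0],"spin": -0.041,"claw": -1}
    - {"delta_pos": [-0.01,0.123,0],"spin": -0.042,"claw": -1}
    - {"delta_pos": [-0.01,0.123,0],"spin": 0,"claw": -1}
    - {"delta_pos": [-0.01,0.123,0],"spin": 0,"claw": -1}
    - {"delta_pos": [0,0.123,0],"spin": 0,"claw": -1}
    - {"delta_pos": [0,0.123,0],"spin": 0,"claw": -1}
    - {"delta_pos": [0,0.123,0],"spin": 0,"claw": -1}
    - {"delta_pos": [0,0.123,0],"spin": 0,"claw": -1}

```text
time: 7.42
eef_pos: [0.4506, 0.075, 0.1603]
tool_rot: [[0.987, -0.158, 0.001], [-0.158, -0.987, 0.0], [0.001, -0.0, -1.0]]
ft_force: [0.1, 0.1, -0.4]
opening: 0.632
gripper_force: 25.0
```

Request:
apply_moves:
  moves:
    - {"delta_pos": [0,0,0],"spin": 0,"claw": -1}
    - {"delta_pos": [0,0,0],"spin": 0,"claw": -1}
    - {"delta_pos": [0,0,0],"spin": 0,"claw": -1}
    - {"delta_pos": [0,0,0],"spin": 0,"claw": -1}

```text
time: 7.75
eef_pos: [0.451, 0.0722, 0.16]
tool_rot: [[0.987, -0.159, -0.0], [-0.159, -0.987, -0.0], [-0.0, 0.001, -1.0]]
ft_force: [0.5, -0.4, 0.4]
opening: 0.633
gripper_force: 25.0
```

Run:
```python
from h import *
im,W=cloud("wrist"); s=st()
cv2.imwrite("pics/w2.png",im); np.save("w2.npy",W)
print(np.degrees(np.arctan2(*np.array(s["tool_rot"])[[1,0],1]))+90)
```

```text
7.8 [0.4511 0.072  0.16  ] [-0.159 -0.987  0.   ] 0.624833899052841 [-0.3  0.2 -0.6] 24.996578693389893
-9.171295748992677
```

View pics/w2.png

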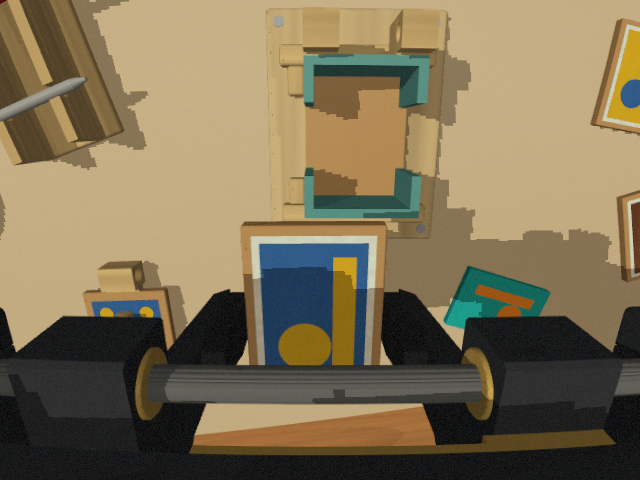

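The box is in full view, with its rim spanning columns 303–430 and rows 55–218 and its knuckles at the top. The cradle blocks sit only at the corners, so the cutaways are clear. The tile is squarely held.

```bash
cat >> h.py <<'E'
def boxfit(W,near=(.513,.031)):
    z=W[...,2]; m=(z>.0635)&(z<.0705)&(np.hypot(W[...,0]-near[0],W[...,1]-near[1])<.075)
    m=N.binary_opening(m,iterations=1)
    q=W[m][:,:2]; c,s,a=cv2.minAreaRect(q.astype(np.float32))
    if s[0]<s[1]: a+=90; s=s[::-1]
    print("rim",len(q),np.round(c,4),np.round(s,4),round((a+90)%180-90,2))
    k=(z>.078)&(z<.085)&(np.hypot(W[...,0]-near[0]-.059,W[...,1]-near[1]+.009)<.06); k=N.binary_opening(k,iterations=1)
    q=W[k][:,:2]
    if len(q)>50:
        c,s,a=cv2.minAreaRect(q.astype(np.float32)); print("knuckles",len(q),np.round(c,4),np.round(s,4),round(a,2))
E
python3 - <<'E'
from h import *
W=np.load("w2.npy"); boxfit(W); boxfit(np.load("top0.npy"))
R=np.array([[.987,-.159,0],[-.159,-.987,0],[0,0,-1]]); t=np.array([.4511,.0721,.16])
L=(W-t)@R   # tool frame
m=(np.abs(L[...,2])<.02)&(np.abs(L[...,0])<.06)&(np.abs(L[...,1])<.04); m[300:]=False
q=L[m]; q=q[~np.isnan(q[:,0])]
print(len(q),np.percentile(q,[1,50,99],axis=0).round(4))
qq=W[m]; print(np.round(np.nanpercentile(qq[:,2],[2,50,98]),4))
for y0 in(-.02,0,.02):
    g=q[np.abs(q[:,1]-y0)<.005]; print(y0,np.percentile(g[:,0],99.5))
E
```

```text
rim 4346 [0.5241 0.0284] [0.1184 0.0743] -9.05
knuckles 3070 [0.5731 0.0202] [0.0738 0.0211] 80.79
rim 228 [0.5137 0.0315] [0.0996 0.074 ] -9.11
knuckles 130 [0.5721 0.0229] [0.0722 0.02  ] 80.53
11715 [[ 0.0094 -0.0346 -0.0098]
 [ 0.026   0.0008 -0.0082]
 [ 0.0404  0.0354 -0.0016]]
[0.1624 0.1682 0.1696]
-0.02 0.04041838606409553
0 0.04044756168455612
0.02 0.040577315617331945
```

The tile is centred in the grip to within 0.5 mm. The box is at (0.514, 0.0298) with yaw -9.1°. I'll place the tile.

Request:
apply_moves:
  moves:
    - {"delta_pos": [0.105,-0.071,0],"spin": 0,"claw": -1}
    - {"delta_pos": [0.105,-0.071,0],"spin": 0,"claw": -1}
    - {"delta_pos": [0,0,-0.06],"spin": 0,"claw": -1}
    - {"delta_pos": [0,0,-0.1],"spin": 0,"claw": -1}
    - {"delta_pos": [0,0,-0.08],"spin": 0,"claw": -1}
    - {"delta_pos": [0,0,0],"spin": 0,"claw": -1}
    - {"delta_pos": [0,0,0],"spin": 0,"claw": -1}

```text
time: 8.38
eef_pos: [0.5125, 0.0292, 0.0867]
tool_rot: [[0.987, -0.16, -0.004], [-0.16, -0.987, -0.0], [-0.004, 0.001, -1.0]]
ft_force: [-0.3, 0.8, -0.1]
opening: 0.633
gripper_force: 25.0
```

Request:
apply_moves:
  moves:
    - {"delta_pos": [0,0,-0.06],"spin": 0,"claw": -1}
    - {"delta_pos": [0,0,-0.06],"spin": 0,"claw": -1}
    - {"delta_pos": [0,0,-0.06],"spin": 0,"claw": -1}
    - {"delta_pos": [0,0,-0.055],"spin": 0,"claw": -1}
    - {"delta_pos": [0,0,0],"spin": 0,"claw": -1}
    - {"delta_pos": [0,0,0],"spin": 0,"claw": -1}
    - {"delta_pos": [0,0,0],"spin": 0,"claw": -1}

```text
time: 8.97
eef_pos: [0.5173, 0.0301, 0.0204]
tool_rot: [[0.987, -0.158, 0.006], [-0.158, -0.987, -0.0], [0.006, -0.001, -1.0]]
ft_force: [2.4, -1.0, 3.2]
opening: 0.629
gripper_force: 25.0
```

Request:
apply_moves:
  moves:
    - {"delta_pos": [0,0,0],"spin": 0,"claw": -1}
    - {"delta_pos": [0,0,0],"spin": 0,"claw": -1}
    - {"delta_pos": [0,0,0],"spin": 0,"claw": -1}
    - {"delta_pos": [0,0,0],"spin": 0,"claw": -1}

```text
time: 9.3
eef_pos: [0.5173, 0.0302, 0.0199]
tool_rot: [[0.988, -0.157, 0.006], [-0.157, -0.988, -0.001], [0.006, -0.0, -1.0]]
ft_force: [2.6, -1.5, 6.0]
opening: 0.633
gripper_force: 25.0
```

Run:
```python
from h import *
im,W=cloud("wrist"); s=st(); cv2.imwrite("pics/w3.png",im)
```

```text
9.35 [0.5174 0.0302 0.02  ] [-0.157 -0.988 -0.   ] 0.6355598025005026 [ 4.  -2.4  6.2] 25.000880509614944
```

View pics/w3.png

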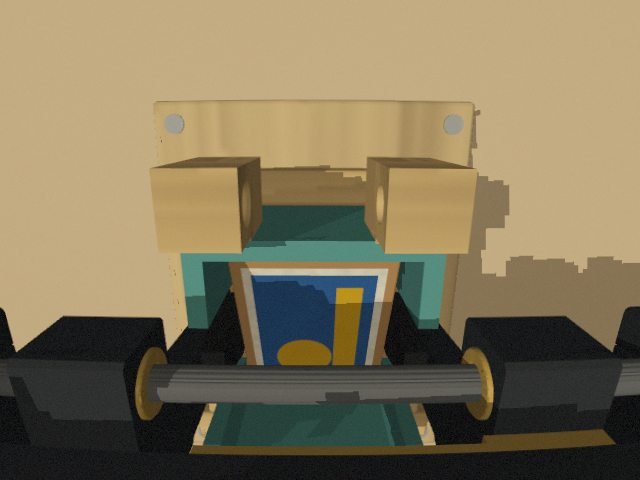

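Run:
```python
from h import *
W=np.load("w2.npy"); a=np.radians(-9.1); R=np.array([[np.cos(a),-np.sin(a),0],[np.sin(a),np.cos(a),0],[0,0,1]])
L=(W-np.array([.514,.0298,0]))@R
for y in range(-64,66,4):
    print(y,[ (lambda q:int(round(1000*np.median(q))) if len(q)>3 else -1)(L[...,2][(abs(L[...,0]*1000-x)<2)&(abs(L[...,1]*1000-y)<2)]) for x in range(-52,76,4)])
```

```text
-64 [9, 9, 9, 9, 9, 9, 9, 9, 10, 9, 9, 9, 9, 10, 9, 10, 10, 10, 9, 10, 9, 10, 9, 9, 10, 9, 9, 9, 9, 10, 9, 10]
-60 [10, 9, 9, 10, 10, 10, 10, 10, 9, 10, 10, 10, 10, 9, 10, 9, 10, 10, 10, 9, 10, 10, 9, 10, 10, 10, 9, 10, 9, 10, 10, 10]
-56 [10, 10, 9, 9, 9, 10, 10, 10, 9, 10, 10, 10, 10, 10, 10, 10, 10, 10, 10, 10, 9, 10, 10, 9, 9, 10, 10, 20, 11, -1, -1, -1]
-52 [21, 17, 10, 9, 10, 10, 10, 9, 10, 10, 10, 10, 10, 10, 10, 10, 10, 10, 10, 10, 9, 9, 10, 10, -1, 16, 21, 22, 21, -1, -1, -1]
-48 [236, 227, 229, 229, 228, 228, 10, 9, 10, 9, 9, 10, 10, 9, 9, 10, 9, 10, 10, 10, -1, -1, -1, -1, -1, -1, -1, -1, -1, -1, -1, -1]
-44 [237, 228, 231, 229, 229, -1, -1, 10, 10, 10, 10, 10, 9, 10, 10, 10, 10, 10, 9, 9, -1, -1, -1, -1, -1, -1, -1, -1, -1, -1, -1, -1]
-40 [-1, 242, 241, 239, -1, -1, -1, 9, 10, 10, 10, 10, 10, 9, 10, 10, 10, 10, 9, 10, -1, -1, -1, -1, -1, -1, -1, -1, -1, -1, -1, -1]
-36 [-1, 242, 242, 239, 67, 68, 67, 67, 25, 16, 16, 16, 16, 15, 16, 15, 15, 15, 20, 68, 68, 68, 68, 68, 67, 68, 81, 82, 81, 82, 81, -1]
-32 [-1, 67, 67, 54, 52, 52, 53, 50, 23, 16, 16, 16, 16, 16, 15, 16, 16, 
[... 2606 characters left out ...]
, 10, 10, 9, 9, 10, 10, 22, 22, 21, 21, 21, 21, 21, 22, 20, 9, 9]
48 [250, 242, 243, 238, 168, 168, 165, 9, 10, 10, 9, 9, 10, 10, 10, 10, 10, 10, 9, 10, 10, 21, 21, 21, 21, 21, 21, 21, 22, 12, 9, 10]
52 [250, 242, 243, 238, 168, 168, 165, 9, 10, 10, 9, 9, 10, 10, 10, 10, 10, 9, 10, 10, 10, 10, 10, 9, 9, 11, 21, 21, 22, 10, 9, 10]
56 [168, 242, 243, 237, 168, 168, 165, 9, 9, 9, 9, 9, 10, 9, 10, 9, 10, 9, 9, 10, 10, 10, 10, 9, 10, 10, 10, 15, 15, 10, 10, 10]
60 [10, 242, 258, 239, 10, 10, 10, 10, 10, 9, 10, 9, 10, 10, 10, 9, 9, 10, 10, 9, 9, 10, 10, 9, 10, 10, 10, 9, 10, 9, 10, 10]
64 [241, 243, 246, 240, 240, 10, 10, 9, 9, 9, 9, 9, 9, 9, 9, 9, 9, 9, 9, 9, 9, 10, 9, 9, 9, 9, 9, 9, 10, 9, 9, 9]
```

Run:
```python
from h import *
im,W=cloud("wrist"); s=st()
for r in (225,245,258,264,268,275,285,300,320,335):
    print(r,np.round(W[r,318],4),np.round(W[r,262],4),np.round(W[r,375],4))
```

```text
9.4 [0.5173 0.0302 0.0199] [-0.157 -0.988 -0.   ] 0.6282940011290151 [ 3.7 -1.9  7.2] 25.000782134011388
225 [0.562  0.0209 0.0495] [0.5648 0.0385 0.0496] [0.5638 0.0051 0.0669]
245 [0.5611 0.0212 0.0683] [0.5632 0.0364 0.0674] [0.5585 0.0059 0.0681]
258 [0.557  0.0219 0.0672] [0.5594 0.0372 0.0671] [0.5545 0.0062 0.0672]
264 [0.55   0.0228 0.0525] [0.5525 0.0407 0.0515] [0.5468 0.0047 0.0518]
268 [0.5479 0.0231 0.0503] [0.5508 0.0411 0.0506] [0.5454 0.0048 0.0515]
275 [0.5461 0.0234 0.052 ] [0.5481 0.0418 0.0497] [0.5421 0.0048 0.0495]
285 [0.5413 0.0241 0.0489] [0.5443 0.0427 0.0489] [0.5385 0.0052 0.0493]
300 [0.5345 0.0251 0.046 ] [0.538  0.0443 0.0468] [0.5311 0.0054 0.0454]
320 [0.5246 0.0266 0.0417] [0.5282 0.0468 0.0424] [0.5207 0.0058 0.0407]
335 [0.5168 0.0278 0.0388] [0.5201 0.0489 0.0388] [0.5127 0.0063 0.038 ]
```

The tile has pitched about 20° in the grip, with its front top at z 52 mm and its back edge on the floor. It is inside the walls, so opening should let it fall flat. I'll open, rise and check.

Request:
apply_moves:
  moves:
    - {"delta_pos": [0,0,0],"spin": 0,"claw": 0.6}
    - {"delta_pos": [0,0,0],"spin": 0,"claw": 0.6}
    - {"delta_pos": [0,0,0],"spin": 0,"claw": 0.6}
    - {"delta_pos": [0,0,0],"spin": 0,"claw": 0.6}
    - {"delta_pos": [0,0,0],"spin": 0,"claw": 0.6}
    - {"delta_pos": [0,0,0.06],"spin": 0,"claw": 0.6}
    - {"delta_pos": [0,0,0.12],"spin": 0,"claw": 0.6}
    - {"delta_pos": [0,0,0.12],"spin": 0,"claw": 0.6}

```text
time: 10.07
eef_pos: [0.5116, 0.0307, 0.1064]
tool_rot: [[0.988, -0.157, -0.006], [-0.157, -0.988, 0.0], [-0.006, 0.001, -1.0]]
ft_force: [0.5, -0.2, -0.4]
opening: 0.799
gripper_force: 0.0
```

Request:
apply_moves:
  moves:
    - {"delta_pos": [-0.12,0,0.05],"spin": 0,"claw": 1}
    - {"delta_pos": [-0.12,0,0.05],"spin": 0,"claw": 1}
    - {"delta_pos": [0,0,0.05],"spin": 0,"claw": 1}
    - {"delta_pos": [0,0,0],"spin": 0,"claw": 1}
    - {"delta_pos": [0,0,0],"spin": 0,"claw": 1}
    - {"delta_pos": [0,0,0],"spin": 0,"claw": 1}
    - {"delta_pos": [0,0,0],"spin": 0,"claw": 1}

```text
time: 10.65
eef_pos: [0.4424, 0.0306, 0.1517]
tool_rot: [[0.988, -0.158, -0.001], [-0.158, -0.988, 0.0], [-0.001, 0.0, -1.0]]
ft_force: [0.5, -0.3, 0.7]
opening: 0.996
gripper_force: 0.0
```

```bash
cat >> h.py <<'E'
BX=np.array([.514,.0298,0.]); BA=-9.1
def inbox(im,W,lo,hi):
    a=np.radians(BA); R=np.array([[np.cos(a),-np.sin(a),0],[np.sin(a),np.cos(a),0],[0,0,1]])
    L=(W-BX)@R
    m=(abs(L[...,0])<.0425)&(abs(L[...,1])<.0305)&(L[...,2]>lo)&(L[...,2]<hi); m=N.binary_opening(m,iterations=2)
    q=L[m]
    if len(q)<300: print("inbox none",len(q)); return
    c,s,g=cv2.minAreaRect((q[:,:2]*1000).astype(np.float32))
    if s[0]<s[1]: g+=90; s=s[::-1]
    A=np.c_[q[:,:2],np.ones(len(q))]; f=np.linalg.lstsq(A,q[:,2],rcond=None)[0]
    print("inbox",len(q),"c mm",np.round(c,1),np.round(s,1),"rel ang",round((g+90)%180-90,1),"z",round(float(np.median(q[:,2])),4),"slopes",np.round(f[:2],3))
E
python3 - <<'E'
from h import *
im,W=cloud("wrist"); s=st(); inbox(im,W,.019,.06); boxfit(W); cv2.imwrite("pics/w4.png",im); np.save("w4.npy",W)
E
```

```text
10.7 [0.4423 0.0306 0.1516] [-0.158 -0.988  0.   ] 0.995513171368302 [-0.2 -0.7 -0.6] 0.0
inbox 9311 c mm [ 2.7 -1.1] [79.5 58.2] rel ang 0.6 z 0.0239 slopes [-0.007 -0.016]
rim 4827 [0.5221 0.029 ] [0.1146 0.0746] -9.38
knuckles 3227 [0.5727 0.0207] [0.0742 0.02  ] 80.64
```

View pics/w4.png

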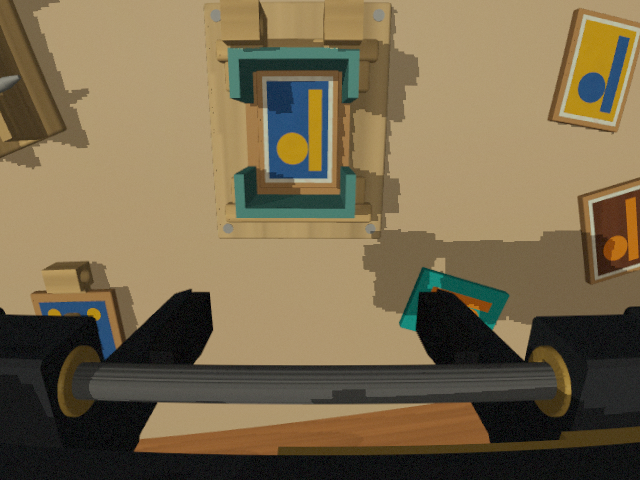

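The tile now lies flat in the box, about +2.7 mm in x and -1.1 mm in y from centre, at the correct height. Next is the yellow tile.

Request:
apply_moves:
  moves:
    - {"delta_pos": [0.04,-0.109,0],"spin": -0.041,"claw": 1}
    - {"delta_pos": [0.04,-0.109,0],"spin": -0.042,"claw": 1}
    - {"delta_pos": [0.04,-0.109,0],"spin": 0,"claw": 1}
    - {"delta_pos": [0.04,-0.109,0],"spin": 0,"claw": 1}
    - {"delta_pos": [0.04,-0.109,0],"spin": 0,"claw": 1}
    - {"delta_pos": [0.04,-0.109,-0.06],"spin": 0,"claw": 1}
    - {"delta_pos": [0.042,-0.107,-0.065],"spin": 0,"claw": 1}
    - {"delta_pos": [0,0,0],"spin": 0,"claw": 1}

```text
time: 11.37
eef_pos: [0.5265, -0.202, 0.1099]
tool_rot: [[0.959, -0.282, -0.005], [-0.282, -0.959, 0.001], [-0.005, 0.001, -1.0]]
ft_force: [-0.7, 0.4, -0.1]
opening: 0.993
gripper_force: 0.0
```

Request:
apply_moves:
  moves:
    - {"delta_pos": [0,0,0],"spin": 0,"claw": 1}
    - {"delta_pos": [0,0,0],"spin": 0,"claw": 1}
    - {"delta_pos": [0,0,0],"spin": 0,"claw": 1}
    - {"delta_pos": [0,0,0],"spin": 0,"claw": 1}

```text
time: 11.7
eef_pos: [0.5269, -0.1967, 0.1158]
tool_rot: [[0.961, -0.278, 0.001], [-0.278, -0.961, -0.0], [0.001, -0.0, -1.0]]
ft_force: [-0.8, 0.1, 0.2]
opening: 0.999
gripper_force: 0.0
```

```bash
cat > look.py <<'E'
from h import *
im,W=cloud("wrist"); tiles(im,W); s=st()
print("tool ang",np.degrees(np.arctan2(*np.array(s["tool_rot"])[[1,0],1]))+90)
E
python3 look.py
```

```text
uv 289 72 c [ 0.6347 -0.2127] mean [ 0.6357 -0.2131  0.0089] size [0.0806 0.0562] ang -8.6 hsv [ 15 135 157] edge
uv 520 100 c [ 0.5775 -0.3535] mean [ 0.5799 -0.3519  0.0089] size [0.0821 0.058 ] ang 7.6 hsv [ 13 160 178] 
uv 314 235 c [ 0.5271 -0.1981] mean [ 0.5295 -0.1988  0.0088] size [0.081  0.0561] ang -16.7 hsv [ 19 158 177] 
11.75 [ 0.527  -0.1967  0.116 ] [-0.278 -0.961  0.   ] 0.9968015406727967 [0.2 0.2 0.1] 0.0
tool ang -16.113766681581993
```

Request:
apply_moves:
  force: 40
  moves:
    - {"delta_pos": [0,-0.003,-0.1],"spin": 0,"claw": 1}
    - {"delta_pos": [0,0,-0.12],"spin": 0,"claw": 1}
    - {"delta_pos": [0,0,-0.09],"spin": 0,"claw": 1}
    - {"delta_pos": [0,0,-0.05],"spin": 0,"claw": 1}
    - {"delta_pos": [0,0,-0.023],"spin": 0,"claw": 1}
    - {"delta_pos": [0,0,0],"spin": 0,"claw": 1}
    - {"delta_pos": [0,0,0],"spin": 0,"claw": -1}
    - {"delta_pos": [0,0,0],"spin": 0,"claw": -1}

```text
time: 12.42
eef_pos: [0.5277, -0.1984, 0.0015]
tool_rot: [[0.961, -0.278, 0.002], [-0.278, -0.961, -0.001], [0.002, 0.0, -1.0]]
ft_force: [-0.4, 0.3, 0.5]
opening: 0.871
gripper_force: 0.0
```

Request:
apply_moves:
  moves:
    - {"delta_pos": [0,0,0],"spin": 0,"claw": -1}
    - {"delta_pos": [0,0,0],"spin": 0,"claw": -1}
    - {"delta_pos": [0,0,0],"spin": 0,"claw": -1}
    - {"delta_pos": [0,0,0],"spin": 0,"claw": -1}
    - {"delta_pos": [0,0,0],"spin": 0,"claw": -1}
    - {"delta_pos": [0,0,0],"spin": 0,"claw": -1}

```text
time: 12.92
eef_pos: [0.5269, -0.1986, 0.0005]
tool_rot: [[0.96, -0.279, 0.0], [-0.279, -0.96, 0.0], [0.0, -0.0, -1.0]]
ft_force: [-0.6, 1.0, 3.9]
opening: 0.634
gripper_force: 40.0
```

Request:
apply_moves:
  moves:
    - {"delta_pos": [0,0,0.05],"spin": 0,"claw": -1}
    - {"delta_pos": [0,0,0.1],"spin": 0,"claw": -1}
    - {"delta_pos": [0,0,0.12],"spin": 0.041,"claw": -1}
    - {"delta_pos": [0,0,0.08],"spin": 0.041,"claw": -1}
    - {"delta_pos": [0,0.108,0],"spin": 0,"claw": -1}
    - {"delta_pos": [0,0.108,0],"spin": 0,"claw": -1}
    - {"delta_pos": [0,0.108,0],"spin": 0,"claw": -1}
    - {"delta_pos": [-0.01,0.108,0],"spin": 0,"claw": -1}

```text
time: 13.58
eef_pos: [0.5239, -0.0681, 0.1054]
tool_rot: [[0.987, -0.16, 0.001], [-0.16, -0.987, -0.0], [0.001, 0.0, -1.0]]
ft_force: [0.4, -0.3, 0.8]
opening: 0.628
gripper_force: 40.0
```

Request:
apply_moves:
  moves:
    - {"delta_pos": [-0.01,0.108,0],"spin": 0,"claw": -1}
    - {"delta_pos": [-0.01,0.108,0],"spin": 0,"claw": -1}
    - {"delta_pos": [-0.018,0.108,0],"spin": 0,"claw": -1}
    - {"delta_pos": [0,0,0],"spin": 0,"claw": -1}
    - {"delta_pos": [0,0,0],"spin": 0,"claw": -1}
    - {"delta_pos": [0,0,0],"spin": 0,"claw": -1}
    - {"delta_pos": [0,0,0],"spin": 0,"claw": -1}

```text
time: 14.17
eef_pos: [0.5125, 0.0273, 0.1051]
tool_rot: [[0.987, -0.16, -0.0], [-0.16, -0.987, -0.0], [0.0, 0.0, -1.0]]
ft_force: [0.6, 0.2, -0.1]
opening: 0.627
gripper_force: 40.0
```

```bash
cat > held.py <<'E'
from h import *
im,W=cloud("wrist"); s=st(); R=np.array(s["tool_rot"]); t=np.array(s["eef_pos"])
print("tool ang",np.degrees(np.arctan2(R[1,1],R[0,1]))+90)
L=(W-t)@R
m=(np.abs(L[...,2]+.01)<.015)&(np.abs(L[...,0])<.055)&(np.abs(L[...,1])<.024); m[345:]=False; m=N.binary_opening(m,iterations=2)
q=L[m]
if len(q)>200:
    A=np.c_[q[:,:2],np.ones(len(q))]; f=np.linalg.lstsq(A,q[:,2],rcond=None)[0]
    print("held: front x",np.round([np.percentile(q[np.abs(q[:,1]-y)<.006][:,0],99.5) for y in(-.018,0,.018)],4),"z med",np.median(q[:,2]).round(4),"slopes",f[:2].round(3))
a=np.radians(BA); Q=np.array([[np.cos(a),-np.sin(a)],[np.sin(a),np.cos(a)]])
print("tcp in box",((t[:2]-BX[:2])@Q).round(4))
E
python3 held.py
```

```text
14.22 [0.5125 0.0271 0.1051] [-0.16  -0.987  0.   ] 0.6253153730250172 [ 0.2 -0.4 -0.3] 39.999831318855286
tool ang -9.228380274822115
held: front x [0.0403 0.0403 0.0403] z med -0.0083 slopes [ 0.018 -0.004]
tcp in box [-0.0011 -0.0029]
```

Request:
apply_moves:
  moves:
    - {"delta_pos": [0,0.008,-0.05],"spin": 0,"claw": -1}
    - {"delta_pos": [0,0,-0.04],"spin": 0,"claw": -1}
    - {"delta_pos": [0,0,0],"spin": 0,"claw": -1}
    - {"delta_pos": [0,0,0],"spin": 0,"claw": -1}
    - {"delta_pos": [0,0,-0.035],"spin": 0,"claw": -1}
    - {"delta_pos": [0,0,-0.035],"spin": 0,"claw": -1}
    - {"delta_pos": [0,0,-0.035],"spin": 0,"claw": -1}
    - {"delta_pos": [0,0,-0.035],"spin": 0,"claw": -1}

```text
time: 14.88
eef_pos: [0.5121, 0.0306, 0.035]
tool_rot: [[0.987, -0.159, -0.0], [-0.159, -0.987, -0.0], [-0.0, 0.0, -1.0]]
ft_force: [-0.4, -0.1, 0.2]
opening: 0.629
gripper_force: 40.0
```

Request:
apply_moves:
  moves:
    - {"delta_pos": [0,0,-0.03],"spin": 0,"claw": -1}
    - {"delta_pos": [0,0,0],"spin": 0,"claw": -1}
    - {"delta_pos": [0,0,0],"spin": 0,"claw": -1}
    - {"delta_pos": [0,0,0],"spin": 0,"claw": -1}

```text
time: 15.22
eef_pos: [0.5124, 0.0307, 0.0272]
tool_rot: [[0.987, -0.159, -0.0], [-0.159, -0.987, 0.0], [-0.0, 0.0, -1.0]]
ft_force: [0.3, 0.3, 0.1]
opening: 0.629
gripper_force: 40.0
```

```bash
python3 held.py
```

```text
15.27 [0.5126 0.0307 0.0275] [-0.159 -0.987 -0.   ] 0.6278296048461001 [-0.3 -0.7  0.2] 39.99997615814209
tool ang -9.143732019556438
held: front x [0.0525 0.0506 0.0529] z med -0.0081 slopes [-0.045 -0.004]
tcp in box [-0.0015  0.0006]
```

Request:
apply_moves:
  moves:
    - {"delta_pos": [0,0,-0.006],"spin": 0,"claw": -1}
    - {"delta_pos": [0,0,0],"spin": 0,"claw": 0.6}
    - {"delta_pos": [0,0,0],"spin": 0,"claw": 0.6}
    - {"delta_pos": [0,0,0],"spin": 0,"claw": 0.6}
    - {"delta_pos": [0,0,0],"spin": 0,"claw": 0.6}
    - {"delta_pos": [0,0,0.06],"spin": 0,"claw": 0.6}
    - {"delta_pos": [0,0,0.12],"spin": 0,"claw": 0.6}
    - {"delta_pos": [0,0,0.1],"spin": 0,"claw": 0.6}

```text
time: 15.93
eef_pos: [0.5113, 0.0306, 0.1098]
tool_rot: [[0.987, -0.159, -0.002], [-0.159, -0.987, -0.0], [-0.002, 0.0, -1.0]]
ft_force: [1.1, 0.4, 0.5]
opening: 0.797
gripper_force: 0.0
```

Request:
apply_moves:
  moves:
    - {"delta_pos": [0.051,-0.101,0],"spin": 0,"claw": 1}
    - {"delta_pos": [0.051,-0.101,0],"spin": 0,"claw": 1}
    - {"delta_pos": [0.051,-0.101,0],"spin": 0,"claw": 1}
    - {"delta_pos": [0.051,-0.101,0],"spin": 0,"claw": 1}
    - {"delta_pos": [0.051,-0.101,0],"spin": 0,"claw": 1}
    - {"delta_pos": [0.051,-0.101,0],"spin": 0,"claw": 1}
    - {"delta_pos": [0.051,-0.101,0],"spin": 0,"claw": 1}
    - {"delta_pos": [0.05,-0.104,0],"spin": 0,"claw": 1}

```text
time: 16.6
eef_pos: [0.6349, -0.2142, 0.1094]
tool_rot: [[0.987, -0.159, -0.0], [-0.159, -0.987, 0.0], [-0.0, -0.0, -1.0]]
ft_force: [0.9, 0.0, 0.2]
opening: 1.002
gripper_force: 0.0
```

Request:
apply_moves:
  moves:
    - {"delta_pos": [0,0,0],"spin": 0.006,"claw": 1}
    - {"delta_pos": [0,0,0],"spin": 0,"claw": 1}
    - {"delta_pos": [0,0,0],"spin": 0,"claw": 1}
    - {"delta_pos": [0,0,0],"spin": 0,"claw": 1}
    - {"delta_pos": [0,0,0],"spin": 0,"claw": 1}

```text
time: 17.02
eef_pos: [0.6338, -0.2112, 0.1093]
tool_rot: [[0.989, -0.149, -0.001], [-0.149, -0.989, 0.0], [-0.001, -0.0, -1.0]]
ft_force: [-0.1, -0.3, 0.4]
opening: 0.996
gripper_force: 0.0
```

```bash
python3 look.py
python3 - <<'E'
from h import *
im,W=cloud("top"); inbox(im,W,.026,.05)
E
```

```text
uv 314 237 c [ 0.6351 -0.2125] mean [ 0.6373 -0.2128  0.0088] size [0.0801 0.0562] ang -8.8 hsv [ 17 120 138] 
17.07 [ 0.6339 -0.2113  0.1094] [-0.149 -0.989 -0.   ] 1.000406079173222 [-0.   0.2  0.8] 0.0
tool ang -8.561048897373226
inbox 813 c mm [-0.9  1.1] [81.2 56.2] rel ang -0.1 z 0.0311 slopes [ 0.001 -0.002]
```

Yellow sits flat and centred. I'll pick green.

Request:
apply_moves:
  moves:
    - {"delta_pos": [0.004,-0.004,-0.1],"spin": 0,"claw": 1}
    - {"delta_pos": [0,0,-0.12],"spin": 0,"claw": 1}
    - {"delta_pos": [0,0,-0.08],"spin": 0,"claw": 1}
    - {"delta_pos": [0,0,-0.041],"spin": 0,"claw": 1}
    - {"delta_pos": [0,0,-0.02],"spin": 0,"claw": 1}
    - {"delta_pos": [0,0,0],"spin": 0,"claw": 1}
    - {"delta_pos": [0,0,0],"spin": 0,"claw": -1}
    - {"delta_pos": [0,0,0],"spin": 0,"claw": -1}

```text
time: 17.78
eef_pos: [0.6367, -0.214, 0.0024]
tool_rot: [[0.989, -0.15, 0.002], [-0.15, -0.989, -0.001], [0.002, 0.001, -1.0]]
ft_force: [0.6, -0.3, 0.4]
opening: 0.869
gripper_force: 0.0
```

Request:
apply_moves:
  moves:
    - {"delta_pos": [0,0,0],"spin": 0,"claw": -1}
    - {"delta_pos": [0,0,0],"spin": 0,"claw": -1}
    - {"delta_pos": [0,0,0],"spin": 0,"claw": -1}
    - {"delta_pos": [0,0,0],"spin": 0,"claw": -1}
    - {"delta_pos": [0,0,0.05],"spin": 0,"claw": -1}
    - {"delta_pos": [0,0,0.1],"spin": 0,"claw": -1}
    - {"delta_pos": [0,0,0.12],"spin": -0.006,"claw": -1}
    - {"delta_pos": [0,0,0.1],"spin": 0,"claw": -1}

```text
time: 18.45
eef_pos: [0.6356, -0.2139, 0.1145]
tool_rot: [[0.987, -0.159, 0.0], [-0.159, -0.987, -0.0], [0.0, 0.0, -1.0]]
ft_force: [0.3, -0.8, 1.0]
opening: 0.624
gripper_force: 40.0
```

Request:
apply_moves:
  moves:
    - {"delta_pos": [-0.051,0.101,0],"spin": 0,"claw": -1}
    - {"delta_pos": [-0.051,0.101,0],"spin": 0,"claw": -1}
    - {"delta_pos": [-0.051,0.101,0],"spin": 0,"claw": -1}
    - {"delta_pos": [-0.051,0.101,0],"spin": 0,"claw": -1}
    - {"delta_pos": [-0.051,0.101,0],"spin": 0,"claw": -1}
    - {"delta_pos": [-0.051,0.101,0],"spin": 0,"claw": -1}
    - {"delta_pos": [-0.051,0.101,0],"spin": 0,"claw": -1}
    - {"delta_pos": [-0.051,0.101,0],"spin": 0,"claw": -1}

```text
time: 19.12
eef_pos: [0.5125, 0.0297, 0.1132]
tool_rot: [[0.987, -0.159, 0.001], [-0.159, -0.987, 0.0], [0.001, -0.0, -1.0]]
ft_force: [-0.5, -0.5, 0.2]
opening: 0.628
gripper_force: 40.0
```

Request:
apply_moves:
  moves:
    - {"delta_pos": [0,0,0],"spin": 0,"claw": -1}
    - {"delta_pos": [0,0,0],"spin": 0,"claw": -1}
    - {"delta_pos": [0,0,0],"spin": 0,"claw": -1}
    - {"delta_pos": [0,0,0],"spin": 0,"claw": -1}
    - {"delta_pos": [0,0,0],"spin": 0,"claw": -1}

```text
time: 19.53
eef_pos: [0.514, 0.0275, 0.1125]
tool_rot: [[0.987, -0.16, 0.001], [-0.16, -0.987, -0.0], [0.001, 0.0, -1.0]]
ft_force: [0.1, -0.6, -0.5]
opening: 0.626
gripper_force: 40.0
```

```bash
python3 held.py
```

```text
19.58 [0.5139 0.0275 0.1123] [-0.161 -0.987  0.   ] 0.6305150944592891 [-0.6  0.6 -0.2] 39.9998813867569
tool ang -9.243290952984154
held: front x [0.0388 0.0388 0.0388] z med -0.0076 slopes [ 0.022 -0.003]
tcp in box [ 0.0003 -0.0023]
```

Request:
apply_moves:
  moves:
    - {"delta_pos": [0,0.008,-0.05],"spin": 0,"claw": -1}
    - {"delta_pos": [0,0,-0.04],"spin": 0,"claw": -1}
    - {"delta_pos": [0,0,0],"spin": 0,"claw": -1}
    - {"delta_pos": [0,0,0],"spin": 0,"claw": -1}
    - {"delta_pos": [0,0,-0.035],"spin": 0,"claw": -1}
    - {"delta_pos": [0,0,-0.035],"spin": 0,"claw": -1}
    - {"delta_pos": [0,0,-0.035],"spin": 0,"claw": -1}
    - {"delta_pos": [0,0,-0.035],"spin": 0,"claw": -1}

```text
time: 20.25
eef_pos: [0.513, 0.0309, 0.042]
tool_rot: [[0.987, -0.159, -0.0], [-0.159, -0.987, -0.0], [-0.0, 0.0, -1.0]]
ft_force: [0.3, 0.3, 0.0]
opening: 0.629
gripper_force: 40.0
```

Request:
apply_moves:
  moves:
    - {"delta_pos": [0,0,-0.03],"spin": 0,"claw": -1}
    - {"delta_pos": [0,0,0],"spin": 0,"claw": -1}
    - {"delta_pos": [0,0,0],"spin": 0,"claw": -1}
    - {"delta_pos": [0,0,0],"spin": 0,"claw": -1}

```text
time: 20.58
eef_pos: [0.513, 0.031, 0.0338]
tool_rot: [[0.987, -0.159, -0.001], [-0.159, -0.987, 0.0], [-0.001, 0.0, -1.0]]
ft_force: [-0.5, 0.4, 0.1]
opening: 0.627
gripper_force: 40.0
```

```bash
python3 held.py
```

```text
20.63 [0.5132 0.031  0.0341] [-0.159 -0.987 -0.   ] 0.6263736773553964 [-0.2  0.3  0.6] 39.99955952167511
tool ang -9.149270153011727
held: front x [0.0532 0.0501 0.0535] z med -0.0081 slopes [-0.043 -0.004]
tcp in box [-0.001  0.001]
```

Request:
apply_moves:
  moves:
    - {"delta_pos": [0,0,-0.005],"spin": 0,"claw": -1}
    - {"delta_pos": [0,0,0],"spin": 0,"claw": 0.6}
    - {"delta_pos": [0,0,0],"spin": 0,"claw": 0.6}
    - {"delta_pos": [0,0,0],"spin": 0,"claw": 0.6}
    - {"delta_pos": [0,0,0],"spin": 0,"claw": 0.6}
    - {"delta_pos": [0,0,0.06],"spin": 0,"claw": 0.6}
    - {"delta_pos": [0,0,0.12],"spin": 0,"claw": 0.6}
    - {"delta_pos": [0,0,0.08],"spin": 0,"claw": 0.6}

```text
time: 21.3
eef_pos: [0.5132, 0.0309, 0.112]
tool_rot: [[0.987, -0.159, -0.0], [-0.159, -0.987, -0.0], [-0.0, 0.0, -1.0]]
ft_force: [0.8, -0.2, 0.3]
opening: 0.798
gripper_force: 0.0
```

Request:
apply_moves:
  moves:
    - {"delta_pos": [0.02,-0.117,0],"spin": 0,"claw": 1}
    - {"delta_pos": [0.02,-0.117,0],"spin": 0,"claw": 1}
    - {"delta_pos": [0.02,-0.117,0],"spin": 0.039,"claw": 1}
    - {"delta_pos": [0.02,-0.117,0],"spin": 0.039,"claw": 1}
    - {"delta_pos": [0.02,-0.117,0],"spin": 0.039,"claw": 1}
    - {"delta_pos": [0.02,-0.117,0],"spin": 0.039,"claw": 1}
    - {"delta_pos": [0.02,-0.117,0],"spin": 0.039,"claw": 1}
    - {"delta_pos": [0.02,-0.117,0],"spin": 0,"claw": 1}

```text
time: 21.97
eef_pos: [0.5612, -0.2517, 0.1107]
tool_rot: [[0.991, 0.135, 0.0], [0.135, -0.991, 0.0], [0.0, 0.0, -1.0]]
ft_force: [0.3, 0.3, 0.4]
opening: 1.0
gripper_force: 0.0
```

Request:
apply_moves:
  moves:
    - {"delta_pos": [0.02,-0.117,0],"spin": 0,"claw": 1}
    - {"delta_pos": [0.02,-0.117,0],"spin": 0,"claw": 1}
    - {"delta_pos": [0.02,-0.117,0],"spin": 0,"claw": 1}
    - {"delta_pos": [0,0,0],"spin": 0,"claw": 1}
    - {"delta_pos": [0,0,0],"spin": 0,"claw": 1}
    - {"delta_pos": [0,0,0],"spin": 0,"claw": 1}
    - {"delta_pos": [0,0,0],"spin": 0,"claw": 1}
    - {"delta_pos": [0,0,0],"spin": 0,"claw": 1}

```text
time: 22.63
eef_pos: [0.579, -0.3535, 0.1105]
tool_rot: [[0.991, 0.134, -0.001], [0.134, -0.991, 0.001], [-0.001, -0.001, -1.0]]
ft_force: [0.2, 0.8, -0.6]
opening: 1.002
gripper_force: 0.0
```

```bash
python3 look.py
python3 - <<'E'
from h import *
im,W=cloud("top"); inbox(im,W,.034,.06); tiles(im,W)
for l in("tin",): print(spot_in("top",l)[:1])
E
```

```text
uv 311 238 c [ 0.5788 -0.3531] mean [ 0.581  -0.3528  0.0089] size [0.0798 0.0564] ang 7.7 hsv [ 13 158 186] 
22.68 [ 0.5792 -0.3536  0.1106] [ 0.134 -0.991 -0.   ] 1.0011440295282108 [-0.2 -0.2  0.3] 0.0
tool ang 7.698451992054331
inbox 832 c mm [-2.9  1.2] [78.9 56. ] rel ang -0.1 z 0.0391 slopes [-0.002 -0.005]
uv 386 344 c [ 0.3486 -0.0764] mean [ 0.3488 -0.0762  0.0079] size [0.0789 0.0555] ang 63.7 hsv [ 81 120 115] 
[{'uv': [512.8, 187.0], 'conf': 0.79}]
```

Run:
```python
from h import *
for n in("top0.npy","scene0.npy"):
    W=np.load(n); m=(W[...,2]>.115)&(W[...,2]<.3)&(abs(W[...,0]-.69)<.13)&(abs(W[...,1]+.36)<.12)
    q=W[m]; print(n,len(q),np.round(np.percentile(q,[0,2,50,98,100],axis=0),3).tolist())
p=camera_params("wrist"); print(p["xyz"])
im,W=cloud("top"); cv2.imwrite("pics/t1.png",cv2.resize(im[120:360,380:600],None,fx=2.5,fy=2.5))
```

```text
top0.npy 999 [[0.657, -0.405, 0.115], [0.659, -0.398, 0.12], [0.691, -0.352, 0.203], [0.725, -0.318, 0.238], [0.731, -0.315, 0.243]]
scene0.npy 1022 [[0.657, -0.403, 0.115], [0.661, -0.397, 0.118], [0.696, -0.344, 0.195], [0.729, -0.317, 0.237], [0.732, -0.312, 0.241]]
[ 0.65395387 -0.34484221  0.25731019]
```

View pics/t1.png

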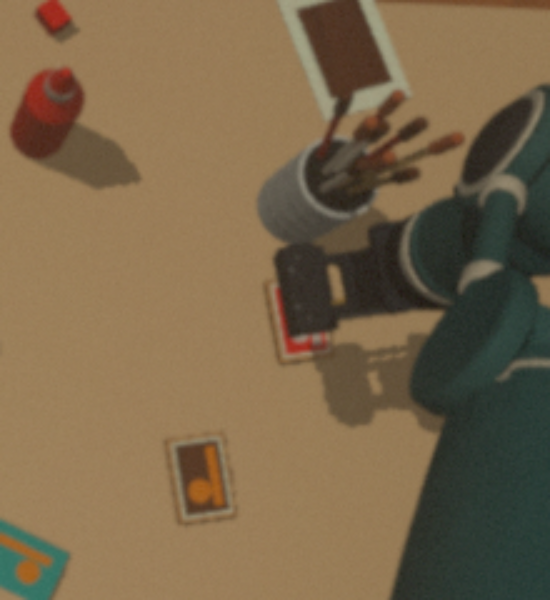

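Red lies close to the tin. The brush cloud begins at x≈0.657, where the camera housing would come down. So I'll grip the tile off-centre, drag it clear along -x, and regrip it at its middle.

Request:
apply_moves:
  force: 20
  moves:
    - {"delta_pos": [-0.089,-0.012,0],"spin": 0,"claw": 1}
    - {"delta_pos": [0,0,-0.1],"spin": 0,"claw": 1}
    - {"delta_pos": [0,0,-0.12],"spin": 0,"claw": 1}
    - {"delta_pos": [0,0,-0.08],"spin": 0,"claw": 1}
    - {"delta_pos": [0,0,-0.043],"spin": 0,"claw": 1}
    - {"delta_pos": [0,0,-0.02],"spin": 0,"claw": 1}
    - {"delta_pos": [0,0,0],"spin": 0,"claw": 1}
    - {"delta_pos": [0,0,0],"spin": 0,"claw": -1}

```text
time: 23.5
eef_pos: [0.5534, -0.3591, 0.0027]
tool_rot: [[0.991, 0.133, 0.001], [0.133, -0.991, -0.001], [0.001, 0.001, -1.0]]
ft_force: [-0.4, -0.1, -0.2]
opening: 0.948
gripper_force: 0.0
```

Request:
apply_moves:
  moves:
    - {"delta_pos": [0,0,0],"spin": 0,"claw": -1}
    - {"delta_pos": [0,0,0],"spin": 0,"claw": -1}
    - {"delta_pos": [0,0,0],"spin": 0,"claw": -1}
    - {"delta_pos": [0,0,0],"spin": 0,"claw": -1}
    - {"delta_pos": [0,0,0],"spin": 0,"claw": -1}
    - {"delta_pos": [-0.05,-0.007,0.002],"spin": 0,"claw": -1}
    - {"delta_pos": [-0.05,-0.007,0],"spin": 0,"claw": -1}
    - {"delta_pos": [-0.05,-0.007,0],"spin": 0,"claw": -1}

```text
time: 24.17
eef_pos: [0.5072, -0.3651, 0.0023]
tool_rot: [[0.991, 0.133, 0.0], [0.133, -0.991, -0.0], [0.0, 0.0, -1.0]]
ft_force: [0.1, -0.3, 0.7]
opening: 0.629
gripper_force: 19.9
```

Request:
apply_moves:
  moves:
    - {"delta_pos": [-0.05,-0.007,0],"spin": 0,"claw": -1}
    - {"delta_pos": [0,0,0],"spin": 0,"claw": -1}
    - {"delta_pos": [0,0,0],"spin": 0,"claw": -1}
    - {"delta_pos": [0,0,-0.002],"spin": 0,"claw": 0.7}
    - {"delta_pos": [0,0,0],"spin": 0,"claw": 0.7}
    - {"delta_pos": [0,0,0],"spin": 0,"claw": 0.7}
    - {"delta_pos": [0,0,0],"spin": 0,"claw": 0.7}

```text
time: 24.75
eef_pos: [0.493, -0.3671, 0.0016]
tool_rot: [[0.991, 0.133, 0.0], [0.133, -0.991, -0.0], [0.0, 0.0, -1.0]]
ft_force: [0.2, -0.5, -0.0]
opening: 0.847
gripper_force: 0.0
```

Run:
```python
from h import *
s=st(); im,W=cloud("top"); cv2.imwrite("pics/t2.png",cv2.resize(im[120:360,380:600],None,fx=2.5,fy=2.5))
R=np.array(s["tool_rot"]); t=np.array(s["eef_pos"]); 
im,W=cloud("wrist"); L=(W-t)@R; m=(W[...,2]>.006)&(W[...,2]<.012)&(abs(L[...,1])<.024)&(abs(L[...,0])<.11); m[340:]=False
m=N.binary_opening(m,iterations=2); q=L[m]; print(len(q),np.percentile(q,[1,99.5],axis=0).round(4))
```

```text
24.75 [ 0.493  -0.3671  0.0016] [ 0.133 -0.991  0.   ] 0.8472040389807474 [ 0.2 -0.5 -0. ] 0.0
23011 [[-0.0084 -0.0235 -0.0088]
 [ 0.0661  0.0237 -0.0056]]
```

Request:
apply_moves:
  force: 40
  moves:
    - {"delta_pos": [0.043,0.006,0],"spin": 0,"claw": 0.7}
    - {"delta_pos": [0.043,0.006,0],"spin": 0,"claw": 0.7}
    - {"delta_pos": [0,0,-0.002],"spin": 0,"claw": 0.7}
    - {"delta_pos": [0,0,0],"spin": 0,"claw": -1}
    - {"delta_pos": [0,0,0],"spin": 0,"claw": -1}
    - {"delta_pos": [0,0,0],"spin": 0,"claw": -1}
    - {"delta_pos": [0,0,0],"spin": 0,"claw": -1}
    - {"delta_pos": [0,0,0],"spin": 0,"claw": -1}

```text
time: 25.52
eef_pos: [0.5179, -0.3635, 0.001]
tool_rot: [[0.991, 0.132, -0.0], [0.132, -0.991, 0.0], [-0.0, -0.0, -1.0]]
ft_force: [-0.8, -0.8, 0.3]
opening: 0.628
gripper_force: 39.9
```

Request:
apply_moves:
  moves:
    - {"delta_pos": [0,0,0.05],"spin": 0,"claw": -1}
    - {"delta_pos": [0,0,0.1],"spin": 0,"claw": -1}
    - {"delta_pos": [0,0,0.12],"spin": 0,"claw": -1}
    - {"delta_pos": [0,0,0.1],"spin": -0.039,"claw": -1}
    - {"delta_pos": [-0.002,0.119,0],"spin": -0.039,"claw": -1}
    - {"delta_pos": [-0.002,0.119,0],"spin": -0.039,"claw": -1}
    - {"delta_pos": [-0.002,0.119,0],"spin": -0.039,"claw": -1}
    - {"delta_pos": [-0.002,0.119,0],"spin": -0.039,"claw": -1}

```text
time: 26.18
eef_pos: [0.5154, -0.2198, 0.1125]
tool_rot: [[0.987, -0.163, 0.001], [-0.163, -0.987, -0.0], [0.001, 0.0, -1.0]]
ft_force: [0.2, 0.0, -0.3]
opening: 0.626
gripper_force: 39.9
```

Request:
apply_moves:
  moves:
    - {"delta_pos": [-0.002,0.119,0],"spin": 0,"claw": -1}
    - {"delta_pos": [-0.002,0.119,0],"spin": 0,"claw": -1}
    - {"delta_pos": [-0.002,0.119,0],"spin": 0,"claw": -1}
    - {"delta_pos": [-0.002,0.119,0],"spin": 0,"claw": -1}
    - {"delta_pos": [-0.002,0.119,0],"spin": 0,"claw": -1}
    - {"delta_pos": [-0.002,0.119,0],"spin": 0,"claw": -1}
    - {"delta_pos": [0,0.119,0],"spin": 0,"claw": -1}
    - {"delta_pos": [0,0,0],"spin": 0,"claw": -1}

```text
time: 26.85
eef_pos: [0.5117, 0.034, 0.1123]
tool_rot: [[0.988, -0.155, 0.0], [-0.155, -0.988, 0.002], [-0.0, -0.002, -1.0]]
ft_force: [-0.7, 0.1, -0.2]
opening: 0.628
gripper_force: 39.9
```

Request:
apply_moves:
  moves:
    - {"delta_pos": [0,0,0],"spin": 0,"claw": -1}
    - {"delta_pos": [0,0,0],"spin": 0,"claw": -1}
    - {"delta_pos": [0,0,0],"spin": 0,"claw": -1}
    - {"delta_pos": [0,0,0],"spin": 0,"claw": -1}

```text
time: 27.18
eef_pos: [0.5123, 0.0278, 0.1121]
tool_rot: [[0.987, -0.161, -0.0], [-0.161, -0.987, -0.0], [-0.0, 0.0, -1.0]]
ft_force: [0.1, 1.0, -0.0]
opening: 0.632
gripper_force: 39.9
```

```bash
python3 held.py
```

```text
27.23 [0.5123 0.0278 0.1121] [-0.161 -0.987  0.   ] 0.6293790932948413 [0.5 0.1 0.2] 39.8631477355957
tool ang -9.268442059352083
held: front x [0.0408 0.0412 0.0417] z med -0.0081 slopes [ 0.019 -0.003]
tcp in box [-0.0013 -0.0022]
```

Request:
apply_moves:
  moves:
    - {"delta_pos": [0,0.008,-0.04],"spin": 0,"claw": -1}
    - {"delta_pos": [0,0,-0.03],"spin": 0,"claw": -1}
    - {"delta_pos": [0,0,0],"spin": 0,"claw": -1}
    - {"delta_pos": [0,0,0],"spin": 0,"claw": -1}
    - {"delta_pos": [0,0,-0.035],"spin": 0,"claw": -1}
    - {"delta_pos": [0,0,-0.035],"spin": 0,"claw": -1}
    - {"delta_pos": [0,0,-0.035],"spin": 0,"claw": -1}
    - {"delta_pos": [0,0,-0.035],"spin": 0,"claw": -1}

```text
time: 27.9
eef_pos: [0.5119, 0.0316, 0.0477]
tool_rot: [[0.987, -0.159, -0.001], [-0.159, -0.987, -0.0], [-0.001, 0.0, -1.0]]
ft_force: [0.3, -0.7, -0.5]
opening: 0.63
gripper_force: 39.9
```

Request:
apply_moves:
  moves:
    - {"delta_pos": [0,0,-0.025],"spin": 0,"claw": -1}
    - {"delta_pos": [0,0,0],"spin": 0,"claw": -1}
    - {"delta_pos": [0,0,0],"spin": 0,"claw": -1}
    - {"delta_pos": [0,0,0],"spin": 0,"claw": -1}

```text
time: 28.23
eef_pos: [0.5122, 0.0316, 0.0412]
tool_rot: [[0.987, -0.159, -0.0], [-0.159, -0.987, 0.0], [-0.0, 0.0, -1.0]]
ft_force: [-0.2, -0.1, -0.2]
opening: 0.631
gripper_force: 39.9
```

```bash
python3 held.py
```

```text
28.28 [0.5123 0.0316 0.0415] [-0.159 -0.987 -0.   ] 0.6274274617136002 [ 0.2 -0.7  0. ] 39.90213632583618
tool ang -9.14654376748183
held: front x [0.0539 0.051  0.0539] z med -0.0087 slopes [-0.03   0.001]
tcp in box [-0.0019  0.0015]
```

Request:
apply_moves:
  moves:
    - {"delta_pos": [0,0,-0.004],"spin": 0,"claw": -1}
    - {"delta_pos": [0,0,0],"spin": 0,"claw": 0.6}
    - {"delta_pos": [0,0,0],"spin": 0,"claw": 0.6}
    - {"delta_pos": [0,0,0],"spin": 0,"claw": 0.6}
    - {"delta_pos": [0,0,0],"spin": 0,"claw": 0.6}
    - {"delta_pos": [0,0,0.06],"spin": 0,"claw": 0.6}
    - {"delta_pos": [0,0,0.1],"spin": 0,"claw": 0.6}
    - {"delta_pos": [0,0,0.07],"spin": 0,"claw": 0.6}

```text
time: 28.95
eef_pos: [0.5123, 0.0315, 0.1106]
tool_rot: [[0.987, -0.159, -0.0], [-0.159, -0.987, 0.0], [-0.0, -0.0, -1.0]]
ft_force: [1.5, 0.5, 0.9]
opening: 0.8
gripper_force: 0.0
```

Request:
apply_moves:
  moves:
    - {"delta_pos": [-0.047,-0.105,0],"spin": 0,"claw": 1}
    - {"delta_pos": [-0.047,-0.105,0],"spin": 0,"claw": 1}
    - {"delta_pos": [-0.047,-0.105,0],"spin": 0.04,"claw": 1}
    - {"delta_pos": [-0.047,-0.105,0],"spin": 0.04,"claw": 1}
    - {"delta_pos": [-0.047,-0.105,0],"spin": 0.04,"claw": 1}
    - {"delta_pos": [-0.047,-0.105,0],"spin": 0.04,"claw": 1}
    - {"delta_pos": [-0.047,-0.105,0],"spin": 0.04,"claw": 1}
    - {"delta_pos": [-0.051,-0.104,0],"spin": 0,"claw": 1}

```text
time: 29.62
eef_pos: [0.3977, -0.2216, 0.1098]
tool_rot: [[0.99, 0.143, 0.001], [0.143, -0.99, -0.001], [0.001, 0.001, -1.0]]
ft_force: [0.6, -0.3, -0.1]
opening: 1.001
gripper_force: 0.0
```

Request:
apply_moves:
  moves:
    - {"delta_pos": [0,0,0],"spin": 0,"claw": 1}
    - {"delta_pos": [0,0,0],"spin": 0,"claw": 1}
    - {"delta_pos": [0,0,0],"spin": 0,"claw": 1}
    - {"delta_pos": [0,0,0],"spin": 0,"claw": 1}
    - {"delta_pos": [0,0,0],"spin": 0,"claw": 1}

```text
time: 30.03
eef_pos: [0.3988, -0.2191, 0.1094]
tool_rot: [[0.99, 0.142, -0.0], [0.142, -0.99, 0.0], [0.0, -0.0, -1.0]]
ft_force: [-0.8, -0.2, -0.3]
opening: 0.997
gripper_force: 0.0
```

```bash
python3 look.py
python3 - <<'E'
from h import *
im,W=cloud("top"); inbox(im,W,.042,.06)
E
```

```text
uv 365 204 c [ 0.4276 -0.2507] mean [ 0.4295 -0.25    0.0089] size [0.0801 0.0566] ang 7.9 hsv [ 19 204 149] 
uv 108 276 c [ 0.3493 -0.0768] mean [ 0.3531 -0.0784  0.0087] size [0.0816 0.063 ] ang 61.4 hsv [ 86 208 129] 
30.08 [ 0.3988 -0.2191  0.1093] [ 0.142 -0.99  -0.   ] 0.9950119728087518 [-0.9  0.4  0.4] 0.0
tool ang 8.155828014168947
inbox 818 c mm [-2.1  1.9] [80.  55.9] rel ang 1.6 z 0.047 slopes [0.005 0.006]
```

Brown has been knocked to (0.4276, -0.2507). I'll correct for that and pick it.

Request:
apply_moves:
  force: 40
  moves:
    - {"delta_pos": [0.048,-0.053,0],"spin": 0,"claw": 1}
    - {"delta_pos": [0.048,-0.052,-0.05],"spin": -0.003,"claw": 1}
    - {"delta_pos": [0,0,-0.1],"spin": 0,"claw": 1}
    - {"delta_pos": [0,0,-0.12],"spin": 0,"claw": 1}
    - {"delta_pos": [0,0,-0.06],"spin": 0,"claw": 1}
    - {"delta_pos": [0,0,-0.031],"spin": 0,"claw": 1}
    - {"delta_pos": [0,0,0],"spin": 0,"claw": 1}
    - {"delta_pos": [0,0,0],"spin": 0,"claw": -1}

```text
time: 30.8
eef_pos: [0.4279, -0.2513, 0.0016]
tool_rot: [[0.991, 0.137, 0.0], [0.137, -0.991, -0.0], [0.0, 0.0, -1.0]]
ft_force: [0.4, 1.0, -0.6]
opening: 0.946
gripper_force: 0.0
```

Request:
apply_moves:
  moves:
    - {"delta_pos": [0,0,0],"spin": 0,"claw": -1}
    - {"delta_pos": [0,0,0],"spin": 0,"claw": -1}
    - {"delta_pos": [0,0,0],"spin": 0,"claw": -1}
    - {"delta_pos": [0,0,0],"spin": 0,"claw": -1}
    - {"delta_pos": [0,0,0],"spin": 0,"claw": -1}
    - {"delta_pos": [0,0,0],"spin": 0,"claw": -1}
    - {"delta_pos": [0,0,0.05],"spin": 0,"claw": -1}
    - {"delta_pos": [0,0,0.1],"spin": 0,"claw": -1}

```text
time: 31.47
eef_pos: [0.4238, -0.2496, 0.043]
tool_rot: [[0.991, 0.135, -0.007], [0.135, -0.991, 0.005], [-0.007, -0.006, -1.0]]
ft_force: [0.3, -0.8, -0.7]
opening: 0.625
gripper_force: 40.0
```

Request:
apply_moves:
  moves:
    - {"delta_pos": [0,0,0.12],"spin": 0,"claw": -1}
    - {"delta_pos": [0,0,0.1],"spin": -0.04,"claw": -1}
    - {"delta_pos": [0.035,0.117,0],"spin": -0.04,"claw": -1}
    - {"delta_pos": [0.035,0.117,0],"spin": -0.04,"claw": -1}
    - {"delta_pos": [0.035,0.117,0],"spin": -0.04,"claw": -1}
    - {"delta_pos": [0.035,0.117,0],"spin": -0.04,"claw": -1}
    - {"delta_pos": [0.035,0.117,0],"spin": 0,"claw": -1}
    - {"delta_pos": [0.035,0.117,0],"spin": 0,"claw": -1}

```text
time: 32.13
eef_pos: [0.4901, -0.0395, 0.1122]
tool_rot: [[0.986, -0.164, 0.0], [-0.164, -0.986, -0.0], [0.0, 0.0, -1.0]]
ft_force: [0.1, 0.4, -0.4]
opening: 0.625
gripper_force: 40.0
```

Request:
apply_moves:
  moves:
    - {"delta_pos": [0.035,0.117,0],"spin": 0,"claw": -1}
    - {"delta_pos": [0.035,0.117,0],"spin": 0,"claw": -1}
    - {"delta_pos": [0,0,0],"spin": 0,"claw": -1}
    - {"delta_pos": [0,0,0],"spin": 0,"claw": -1}
    - {"delta_pos": [0,0,0],"spin": 0,"claw": -1}
    - {"delta_pos": [0,0,0],"spin": 0,"claw": -1}
    - {"delta_pos": [0,0,0],"spin": 0,"claw": -1}

```text
time: 32.72
eef_pos: [0.5106, 0.0278, 0.1119]
tool_rot: [[0.986, -0.165, -0.001], [-0.165, -0.986, -0.0], [-0.0, 0.0, -1.0]]
ft_force: [0.1, -0.4, -1.0]
opening: 0.625
gripper_force: 40.0
```

```bash
python3 held.py
```

```text
32.77 [0.5107 0.0278 0.112 ] [-0.165 -0.986  0.   ] 0.624967676009241 [-0.5  0.7  0.2] 39.99987602233887
tool ang -9.524701387808989
held: front x [0.0403 0.0403 0.0403] z med -0.0075 slopes [ 0.02  -0.004]
tcp in box [-0.0029 -0.0025]
```

Request:
apply_moves:
  moves:
    - {"delta_pos": [0.007,0.007,-0.03],"spin": 0.004,"claw": -1}
    - {"delta_pos": [0,0,-0.02],"spin": 0,"claw": -1}
    - {"delta_pos": [0,0,0],"spin": 0,"claw": -1}
    - {"delta_pos": [0,0,0],"spin": 0,"claw": -1}
    - {"delta_pos": [0,0,-0.035],"spin": 0,"claw": -1}
    - {"delta_pos": [0,0,-0.035],"spin": 0,"claw": -1}
    - {"delta_pos": [0,0,-0.035],"spin": 0,"claw": -1}
    - {"delta_pos": [0,0,-0.03],"spin": 0,"claw": -1}

```text
time: 33.43
eef_pos: [0.5124, 0.0313, 0.0549]
tool_rot: [[0.988, -0.157, -0.002], [-0.157, -0.988, -0.0], [-0.002, 0.0, -1.0]]
ft_force: [0.1, 0.1, -0.3]
opening: 0.63
gripper_force: 40.0
```

Request:
apply_moves:
  moves:
    - {"delta_pos": [0,0,-0.023],"spin": 0,"claw": -1}
    - {"delta_pos": [0,0,0],"spin": 0,"claw": -1}
    - {"delta_pos": [0,0,0],"spin": 0,"claw": -1}
    - {"delta_pos": [0,0,0],"spin": 0,"claw": -1}

```text
time: 33.77
eef_pos: [0.5131, 0.0313, 0.0492]
tool_rot: [[0.988, -0.157, -0.001], [-0.157, -0.988, 0.0], [-0.001, 0.0, -1.0]]
ft_force: [-0.3, -0.3, -0.1]
opening: 0.626
gripper_force: 40.0
```

```bash
python3 held.py
```

```text
33.82 [0.5132 0.0313 0.0494] [-0.157 -0.988  0.   ] 0.6268523044998527 [-0.2  0.9  0.7] 39.999266266822815
tool ang -9.060479143225223
held: front x [0.0539 0.0501 0.0538] z med -0.0082 slopes [-0.082  0.001]
tcp in box [-0.0011  0.0013]
```

Request:
apply_moves:
  moves:
    - {"delta_pos": [0,0,-0.003],"spin": 0,"claw": -1}
    - {"delta_pos": [0,0,0],"spin": 0,"claw": 0.6}
    - {"delta_pos": [0,0,0],"spin": 0,"claw": 0.6}
    - {"delta_pos": [0,0,0],"spin": 0,"claw": 0.6}
    - {"delta_pos": [0,0,0],"spin": 0,"claw": 0.6}
    - {"delta_pos": [0,0,0.06],"spin": 0,"claw": 0.6}
    - {"delta_pos": [0,0,0.12],"spin": 0,"claw": 0.6}
    - {"delta_pos": [0,0,0.12],"spin": 0,"claw": 0.6}

```text
time: 34.48
eef_pos: [0.5113, 0.0312, 0.1381]
tool_rot: [[0.988, -0.158, -0.005], [-0.158, -0.988, -0.0], [-0.005, 0.001, -1.0]]
ft_force: [0.6, -0.3, 0.1]
opening: 0.799
gripper_force: 0.0
```

Request:
apply_moves:
  moves:
    - {"delta_pos": [-0.056,0.09,0],"spin": 0,"claw": 0.6}
    - {"delta_pos": [-0.056,0.09,0],"spin": 0,"claw": 0.6}
    - {"delta_pos": [-0.056,0.09,0],"spin": 0,"claw": 0.6}
    - {"delta_pos": [-0.056,0.09,0],"spin": 0,"claw": 0.6}
    - {"delta_pos": [-0.056,0.09,0],"spin": 0,"claw": 0.6}
    - {"delta_pos": [-0.056,0.09,0],"spin": 0,"claw": 0.6}
    - {"delta_pos": [-0.056,0.09,0],"spin": 0.01,"claw": 0.6}
    - {"delta_pos": [-0.056,0.088,0],"spin": 0.008,"claw": 0.6}

```text
time: 35.15
eef_pos: [0.3779, 0.2478, 0.1391]
tool_rot: [[0.991, -0.13, 0.001], [-0.13, -0.991, 0.0], [0.001, -0.001, -1.0]]
ft_force: [0.6, 0.6, 0.2]
opening: 0.8
gripper_force: 0.0
```

Request:
apply_moves:
  moves:
    - {"delta_pos": [0,0,0],"spin": 0,"claw": 0.6}
    - {"delta_pos": [0,0,0],"spin": 0,"claw": 0.6}
    - {"delta_pos": [0,0,0],"spin": 0,"claw": 0.6}
    - {"delta_pos": [0,0,0],"spin": 0,"claw": 0.6}
    - {"delta_pos": [0,0,0],"spin": 0,"claw": 0.6}

```text
time: 35.57
eef_pos: [0.3795, 0.2457, 0.1388]
tool_rot: [[0.991, -0.133, 0.0], [-0.133, -0.991, -0.0], [0.0, 0.0, -1.0]]
ft_force: [-0.1, 0.2, 0.3]
opening: 0.801
gripper_force: 0.0
```

Run:
```python
from h import *
im,W=cloud("top"); inbox(im,W,.050,.066)
im,W=cloud("wrist"); s=st(); print(np.degrees(np.arctan2(*np.array(s["tool_rot"])[[1,0],1]))+90)
cv2.imwrite("pics/w5.png",im); np.save("w5.npy",W); z=W[...,2]
near=np.hypot(W[...,0]-.385,W[...,1]-.246)<.1
for n,lo,hi in(("handle",.031,.039),("plate",.012,.0185),("knuckle",.019,.0245)):
    m=N.binary_opening(near&(z>lo)&(z<hi),iterations=2); lab,k=N.label(m)
    for i in range(1,k+1):
        q=W[lab==i]
        if len(q)<150: continue
        c,S,a=cv2.minAreaRect(q[:,:2].astype(np.float32))
        if S[0]<S[1]: a+=90; S=S[::-1]
        print(n,len(q),np.round(c,4),np.round(S,4),round((a+90)%180-90,1),np.median(q[:,2]).round(4))
```

```text
inbox 870 c mm [-1.9  1.6] [80.  55.9] rel ang -0.1 z 0.0551 slopes [-0.001  0.002]
35.67 [0.3794 0.2458 0.1388] [-0.133 -0.991  0.   ] 0.7999216050335084 [-0.1 -0.2 -0.1] 0.0
-7.626572496580806
handle 1364 [0.3799 0.2466] [0.0494 0.0138] -7.3 0.0353
plate 10869 [0.3747 0.2472] [0.0985 0.0743] -6.7 0.0157
knuckle 1294 [0.4342 0.2401] [0.0302 0.0204] 83.4 0.0215
```

View pics/w5.png

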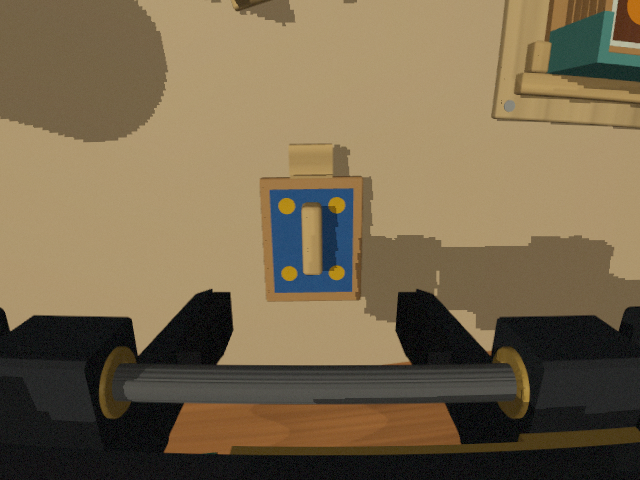

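All five tiles are in, with the stack top at z 55 mm, flat and square. The lid handle is at (0.3797, 0.2465) with lid yaw -7°. I'll grip the lid.

Request:
apply_moves:
  force: 40
  moves:
    - {"delta_pos": [0.001,0.002,-0.1],"spin": 0.007,"claw": 0.6}
    - {"delta_pos": [0,0,-0.12],"spin": 0,"claw": 0.6}
    - {"delta_pos": [0,0,-0.1],"spin": 0,"claw": 0.6}
    - {"delta_pos": [0,0,-0.055],"spin": 0,"claw": 0.6}
    - {"delta_pos": [0,0,-0.027],"spin": 0,"claw": 0.6}
    - {"delta_pos": [0,0,0],"spin": 0,"claw": 0.6}
    - {"delta_pos": [0,0,0],"spin": 0,"claw": -1}
    - {"delta_pos": [0,0,0],"spin": 0,"claw": -1}

```text
time: 36.33
eef_pos: [0.3805, 0.2476, 0.0195]
tool_rot: [[0.993, -0.121, 0.002], [-0.121, -0.993, 0.001], [0.002, -0.001, -1.0]]
ft_force: [-0.5, 0.3, -0.2]
opening: 0.675
gripper_force: 0.0
```

Request:
apply_moves:
  moves:
    - {"delta_pos": [0,0,0],"spin": 0,"claw": -1}
    - {"delta_pos": [0,0,0],"spin": 0,"claw": -1}
    - {"delta_pos": [0,0,0],"spin": 0,"claw": -1}
    - {"delta_pos": [0,0,0],"spin": 0,"claw": -1}
    - {"delta_pos": [0,0,0],"spin": 0,"claw": -1}
    - {"delta_pos": [0,0,0],"spin": 0,"claw": -1}
    - {"delta_pos": [0,0,0],"spin": 0,"claw": -1}
    - {"delta_pos": [0,0,0],"spin": 0,"claw": -1}

```text
time: 37.0
eef_pos: [0.3791, 0.2472, 0.0183]
tool_rot: [[0.993, -0.12, -0.0], [-0.12, -0.993, -0.0], [-0.0, 0.0, -1.0]]
ft_force: [0.3, -0.1, 0.8]
opening: 0.155
gripper_force: 40.0
```

Request:
apply_moves:
  moves:
    - {"delta_pos": [0,0,0],"spin": 0,"claw": -1}
    - {"delta_pos": [0,0,0],"spin": 0,"claw": -1}
    - {"delta_pos": [0,0,0.05],"spin": 0,"claw": -1}
    - {"delta_pos": [0,0,0.1],"spin": 0,"claw": -1}
    - {"delta_pos": [0,0,0.1],"spin": 0,"claw": -1}
    - {"delta_pos": [0,0,0.1],"spin": 0,"claw": -1}
    - {"delta_pos": [0,0,0.05],"spin": 0,"claw": -1}
    - {"delta_pos": [0,0,0],"spin": 0,"claw": -1}

```text
time: 37.67
eef_pos: [0.3819, 0.2488, 0.1423]
tool_rot: [[0.993, -0.12, 0.007], [-0.12, -0.993, 0.004], [0.007, -0.005, -1.0]]
ft_force: [0.9, -0.1, -0.2]
opening: 0.152
gripper_force: 40.0
```

Request:
apply_moves:
  moves:
    - {"delta_pos": [0.066,-0.103,0],"spin": -0.013,"claw": -1}
    - {"delta_pos": [0.066,-0.103,0],"spin": -0.013,"claw": -1}
    - {"delta_pos": [0.066,-0.103,0],"spin": 0,"claw": -1}
    - {"delta_pos": [0.066,-0.103,0],"spin": 0,"claw": -1}
    - {"delta_pos": [0.066,-0.103,0],"spin": 0,"claw": -1}
    - {"delta_pos": [0.066,-0.103,0],"spin": 0,"claw": -1}
    - {"delta_pos": [0.066,-0.103,0],"spin": 0,"claw": -1}
    - {"delta_pos": [0,0,0],"spin": 0,"claw": -1}

```text
time: 38.33
eef_pos: [0.5201, 0.0261, 0.1368]
tool_rot: [[0.987, -0.163, 0.001], [-0.163, -0.987, -0.002], [0.001, 0.002, -1.0]]
ft_force: [1.1, -0.1, -0.4]
opening: 0.155
gripper_force: 40.0
```

Request:
apply_moves:
  moves:
    - {"delta_pos": [0,0,-0.03],"spin": 0,"claw": -1}
    - {"delta_pos": [0,0,0],"spin": 0,"claw": -1}
    - {"delta_pos": [0,0,0],"spin": 0,"claw": -1}
    - {"delta_pos": [0,0,0],"spin": 0,"claw": -1}
    - {"delta_pos": [0,0,0],"spin": 0,"claw": -1}

```text
time: 38.75
eef_pos: [0.5169, 0.0321, 0.1289]
tool_rot: [[0.988, -0.157, -0.001], [-0.157, -0.988, 0.0], [-0.001, -0.0, -1.0]]
ft_force: [-0.3, -0.0, -1.0]
opening: 0.156
gripper_force: 40.0
```

```bash
cat > lidlook.py <<'E'
from h import *
import sys
im,W=cloud("wrist"); s=st(); R=np.array(s["tool_rot"]); t=np.array(s["eef_pos"])
a=np.radians(BA); Q=np.array([[np.cos(a),-np.sin(a)],[np.sin(a),np.cos(a)]])
print("tool ang",np.degrees(np.arctan2(R[1,1],R[0,1]))+90,"tcp in box",((t[:2]-BX[:2])@Q).round(4))
cv2.imwrite(sys.argv[1],im); np.save("wl.npy",W); z=W[...,2]
d=np.hypot(W[...,0]-.573,W[...,1]-.0202)
lz=t[2]-.018   # lid origin height
for n,lo,hi in(("boxk",.078,.0845),("lidk",lz+.0185,lz+.0245),("plate",lz+.0125,lz+.018)):
    m=N.binary_opening((z>lo)&(z<hi)&(d<.16),iterations=2); lab,k=N.label(m)
    for i in range(1,k+1):
        q=W[lab==i]
        if len(q)<200: continue
        q2=q.copy(); q2[:,:2]=(q[:,:2]-BX[:2])@Q
        p=np.percentile(q2[:,:2]*1000,[1,99],axis=0).round(1)
        A=np.c_[q2[:,:2],np.ones(len(q))]; f=np.linalg.lstsq(A,q2[:,2],rcond=None)[0]
        c,S,g=cv2.minAreaRect((q2[:,:2]*1000).astype(np.float32))
        print(n,len(q),"boxframe x",p[:,0],"y",p[:,1],"z",np.median(q[:,2]).round(4),"rect",np.round(c,1),np.round(S,1),round(g,1),"slopes",f[:2].round(3))
E
python3 lidlook.py pics/w6.png
```

```text
38.8 [0.5173 0.032  0.1292] [-0.157 -0.988 -0.   ] 0.15034583716867028 [-0.4  0.1 -0.6] 39.999096393585205
tool ang -9.050037120027056 tcp in box [0.0029 0.0026]
boxk 1213 boxframe x [50.5 69.5] y [18.2 37. ] z 0.0815 rect [60.1 27.1] [19.5 20.4] 0.8 slopes [0.006 0.003]
boxk 1467 boxframe x [50.  69.5] y [-36.5 -17.6] z 0.0816 rect [ 59.7 -26.8] [19.7 20.3] 0.6 slopes [0.003 0.002]
lidk 4238 boxframe x [48.5 68.3] y [-12.6  16.7] z 0.1321 rect [58.3  2.1] [20.3 30.1] 0.1 slopes [-0.005  0.   ]
plate 14445 boxframe x [-0.3 46.1] y [-34.2  37.8] z 0.1263 rect [22.4  1.9] [74.1 49.6] 89.9 slopes [-0.008 -0.001]
```

View pics/w6.png

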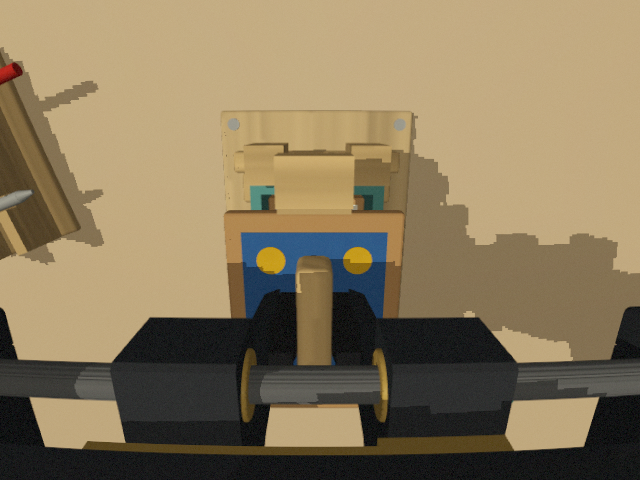

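The lid hangs level, and its knuckle at (312,180) lines up with the gap. It needs about +1.6 mm in x and -2 mm in y in the box frame. I'll correct that, go down to just above the knuckles and check again.

Request:
apply_moves:
  moves:
    - {"delta_pos": [0.004,-0.007,-0.03],"spin": 0,"claw": -1}
    - {"delta_pos": [0,0,-0.035],"spin": 0,"claw": -1}
    - {"delta_pos": [0,0,-0.029],"spin": 0,"claw": -1}
    - {"delta_pos": [0,0,0],"spin": 0,"claw": -1}
    - {"delta_pos": [0,0,0],"spin": 0,"claw": -1}
    - {"delta_pos": [0,0,0],"spin": 0,"claw": -1}
    - {"delta_pos": [0,0,0],"spin": 0,"claw": -1}

```text
time: 39.38
eef_pos: [0.5192, 0.0288, 0.1012]
tool_rot: [[0.987, -0.159, 0.0], [-0.159, -0.987, -0.0], [0.0, -0.0, -1.0]]
ft_force: [0.0, -0.3, 0.1]
opening: 0.156
gripper_force: 40.0
```

```bash
python3 lidlook.py pics/w7.png
```

```text
39.43 [0.5193 0.0288 0.1014] [-0.159 -0.987 -0.   ] 0.15618312256213887 [ 0.4 -0.2 -0.8] 39.99905705451965
tool ang -9.158390685473023 tcp in box [ 0.0054 -0.0002]
boxk 2122 boxframe x [50.2 69.8] y [17.3 37. ] z 0.0815 rect [60.  27.1] [20.4 20.3] 89.8 slopes [-0.008  0.003]
boxk 1936 boxframe x [50.1 69.9] y [-36.5 -18.5] z 0.0815 rect [ 60.  -27.6] [20.2 18.7] 0.3 slopes [-0.005  0.002]
lidk 4238 boxframe x [51.3 71.1] y [-15.6  13.7] z 0.1045 rect [61.1 -0.9] [30.1 20.2] 89.9 slopes [-0.006 -0.002]
plate 14449 boxframe x [ 2.6 48.9] y [-37.1  34.9] z 0.0987 rect [25.2 -1. ] [49.5 74.2] 0.2 slopes [-0.007 -0.001]
```

Request:
apply_moves:
  moves:
    - {"delta_pos": [-0.003,0.004,0],"spin": 0,"claw": -1}
    - {"delta_pos": [0,0,0],"spin": 0,"claw": -1}
    - {"delta_pos": [0,0,-0.018],"spin": 0,"claw": -1}
    - {"delta_pos": [0,0,-0.018],"spin": 0,"claw": -1}
    - {"delta_pos": [0,0,-0.018],"spin": 0,"claw": -1}
    - {"delta_pos": [0,0,-0.018],"spin": 0,"claw": -1}
    - {"delta_pos": [0,0,0],"spin": 0,"claw": -1}
    - {"delta_pos": [0,0,0],"spin": 0,"claw": -1}

```text
time: 40.1
eef_pos: [0.5176, 0.03, 0.0787]
tool_rot: [[0.987, -0.159, -0.001], [-0.159, -0.987, -0.0], [-0.001, 0.0, -1.0]]
ft_force: [0.8, -0.4, -0.6]
opening: 0.155
gripper_force: 40.0
```

Request:
apply_moves:
  moves:
    - {"delta_pos": [0,0,0],"spin": 0,"claw": -1}
    - {"delta_pos": [0,0,0],"spin": 0,"claw": -1}

```text
time: 40.27
eef_pos: [0.5178, 0.03, 0.0791]
tool_rot: [[0.987, -0.159, -0.0], [-0.159, -0.987, 0.0], [-0.0, 0.0, -1.0]]
ft_force: [-0.4, 0.2, -1.2]
opening: 0.155
gripper_force: 40.0
```

```bash
python3 lidlook.py pics/w8.png
```

```text
40.32 [0.5179 0.03   0.0792] [-0.159 -0.987  0.   ] 0.15656215806705412 [ 0.1  0.7 -0.4] 39.99966859817505
tool ang -9.15245598687082 tcp in box [0.0038 0.0008]
boxk 2766 boxframe x [50.3 69.7] y [17.2 37.1] z 0.0815 rect [59.9 27.1] [20.1 20.6] 0.8 slopes [0.001 0.006]
boxk 2830 boxframe x [50.  69.6] y [-36.5 -16.6] z 0.0815 rect [ 59.8 -26.7] [20.5 20.3] 89.9 slopes [ 0.003 -0.007]
boxk 4242 boxframe x [49.7 69.5] y [-14.7  14.6] z 0.0824 rect [59.   0.1] [30.2 21.3] 89.7 slopes [-0.006 -0.001]
lidk 2727 boxframe x [50.4 69.7] y [17.4 37.2] z 0.0815 rect [59.9 27.2] [20.1 20.4] 0.8 slopes [0.001 0.   ]
lidk 2757 boxframe x [50.1 69.6] y [-36.4 -16.6] z 0.0816 rect [ 59.8 -26.7] [20.5 20.3] 89.9 slopes [0.002 0.001]
lidk 4243 boxframe x [49.7 69.5] y [-14.7  14.6] z 0.0824 rect [59.5  0.1] [30.2 20.3] 89.7 slopes [-0.006 -0.001]
plate 14492 boxframe x [ 0.8 47.3] y [-36.1  35.9] z 0.0767 rect [23.5 -0.1] [74.3 49.6] 89.9 slopes [-0.008 -0.   ]
```

The lid is in place: knuckle at (59.5, 0.1) against (60, 0), and about 1 mm high. I'll lower it, release, and go towards the pin.

Request:
apply_moves:
  moves:
    - {"delta_pos": [0,0,-0.005],"spin": 0,"claw": -1}
    - {"delta_pos": [0,0,0],"spin": 0,"claw": -1}
    - {"delta_pos": [0,0,0],"spin": 0,"claw": -0.2}
    - {"delta_pos": [0,0,0],"spin": 0,"claw": -0.2}
    - {"delta_pos": [0,0,0],"spin": 0,"claw": -0.2}
    - {"delta_pos": [0,0,0],"spin": 0,"claw": -0.2}
    - {"delta_pos": [0,0,0.06],"spin": 0,"claw": -0.2}
    - {"delta_pos": [0,0,0.12],"spin": 0,"claw": -0.2}

```text
time: 40.98
eef_pos: [0.5137, 0.0299, 0.1276]
tool_rot: [[0.987, -0.159, -0.011], [-0.159, -0.987, -0.0], [-0.01, 0.002, -1.0]]
ft_force: [-0.2, 0.2, 0.0]
opening: 0.399
gripper_force: 0.0
```

Request:
apply_moves:
  moves:
    - {"delta_pos": [0,0,0.1],"spin": 0,"claw": -0.2}
    - {"delta_pos": [0,0,0],"spin": 0,"claw": -0.2}
    - {"delta_pos": [0,0,0],"spin": 0,"claw": -0.2}
    - {"delta_pos": [0,0,0],"spin": 0,"claw": -0.2}
    - {"delta_pos": [0,0,0],"spin": 0,"claw": -0.2}

```text
time: 41.4
eef_pos: [0.5167, 0.03, 0.1602]
tool_rot: [[0.987, -0.159, -0.003], [-0.159, -0.987, -0.0], [-0.003, 0.001, -1.0]]
ft_force: [0.6, -0.1, -0.4]
opening: 0.403
gripper_force: 0.0
```

Run:
```python
from h import *
im,W=cloud("wrist"); s=st(); print(np.round(s["joints"],1))
a=np.radians(BA); Q=np.array([[np.cos(a),-np.sin(a)],[np.sin(a),np.cos(a)]])
z=W[...,2]; d=np.hypot(W[...,0]-.54,W[...,1]-.026)
for n,lo,hi in (("knuck",.079,.084),("plate",.072,.078),("handle",.092,.099)):
    lab,k=N.label(N.binary_opening((d<.09)&(z>lo)&(z<hi),iterations=2))
    for i in range(1,k+1):
        q=W[lab==i]
        if len(q)<200: continue
        q2=(q[:,:2]-BX[:2])@Q*1000; c,S,g=cv2.minAreaRect(q2.astype(np.float32))
        f=np.linalg.lstsq(np.c_[q2/1000,np.ones(len(q))],q[:,2],rcond=None)[0]
        print(n,len(q),np.round(c,1),np.round(S,1),round(g,1),np.median(q[:,2]).round(4),f[:2].round(3))
# pin from initial clouds
for nm in("top0.npy","scene0.npy"):
    W=np.load(nm); im0=cv2.imread("pics/%s.png"%nm[:-4]); hsv=cv2.cvtColor(im0,cv2.COLOR_BGR2HSV)
    red=((hsv[...,0]<8)|(hsv[...,0]>172))&(hsv[...,1]>150)&(np.hypot(W[...,0]-.573,W[...,1]-.297)<.03)&(W[...,2]>.03)
    q=W[red]; print(nm,len(q),q.mean(0).round(4),np.percentile(q,[2,98],axis=0).round(4).tolist())
    m=(W[...,2]>.036)&(W[...,2]<.05)&(np.hypot(W[...,0]-.585,W[...,1]-.24)<.035)
```

```text
41.45 [0.5165 0.03   0.16  ] [-0.159 -0.987  0.001] 0.4037782080760644 [-0.3 -0.7 -0.6] 0.0
[  0.6   1.9 115.7   0.   62.6  99.7]
knuck 1813 [59.9  0.1] [30.2 20.5] 89.9 0.0815 [-0.004  0.002]
knuck 1138 [59.8 27.1] [20.4 19.8] 89.5 0.0815 [0.003 0.007]
knuck 1174 [ 59.7 -26.6] [19.8 20.2] 0.1 0.0815 [-0.    -0.006]
plate 13442 [-0.2  0.2] [74.5 97.8] 89.9 0.0758 [-0.002 -0.001]
handle 1794 [5.2 0.3] [13.9 49.4] 89.6 0.0953 [-0.006 -0.002]
top0.npy 68 [0.5657 0.3059 0.0476] [[0.559, 0.2936, 0.0431], [0.573, 0.3184, 0.0515]]
scene0.npy 137 [0.5701 0.3099 0.0453] [[0.5602, 0.2961, 0.0355], [0.5771, 0.3228, 0.0507]]
```

The lid is fully seated, at (59.9, 0.1) and level. Next I'll turn the gripper by +106.7° (joint 6 ends up near 20°) and go above the pin's head.

Request:
apply_moves:
  moves:
    - {"delta_pos": [0.0105,0.0575,0],"spin": 0.0776,"claw": 0.2}
    - {"delta_pos": [0.0105,0.0575,0],"spin": 0.0776,"claw": 0.2}
    - {"delta_pos": [0.0105,0.0575,0],"spin": 0.0776,"claw": 0.2}
    - {"delta_pos": [0.0105,0.0575,0],"spin": 0.0776,"claw": 0.2}
    - {"delta_pos": [0.0105,0.0575,0],"spin": 0.0776,"claw": 0.2}
    - {"delta_pos": [0.0105,0.0575,0],"spin": 0.0776,"claw": 0.2}
    - {"delta_pos": [0.0105,0.0575,0],"spin": 0.0776,"claw": 0.2}
    - {"delta_pos": [0.0105,0.0575,0],"spin": 0.0776,"claw": 0.2}

```text
time: 42.12
eef_pos: [0.5422, 0.1686, 0.1599]
tool_rot: [[0.713, 0.701, -0.003], [0.701, -0.713, -0.001], [-0.003, -0.002, -1.0]]
ft_force: [0.4, 0.6, 0.6]
opening: 0.603
gripper_force: 0.0
```

Request:
apply_moves:
  moves:
    - {"delta_pos": [0.0105,0.0575,0],"spin": 0.0776,"claw": 0.2}
    - {"delta_pos": [0.0105,0.0575,0],"spin": 0.0776,"claw": 0.2}
    - {"delta_pos": [0.0105,0.0575,0],"spin": 0.0776,"claw": 0.2}
    - {"delta_pos": [0.0105,0.0575,0],"spin": 0.0776,"claw": 0.2}
    - {"delta_pos": [0.0105,0.0575,0],"spin": 0.0776,"claw": 0.2}
    - {"delta_pos": [0.0105,0.0575,0],"spin": 0.0776,"claw": 0.2}
    - {"delta_pos": [0.0105,0.0575,0],"spin": 0.0776,"claw": 0.2}
    - {"delta_pos": [0.0105,0.0575,0],"spin": 0.0776,"claw": 0.2}

```text
time: 42.78
eef_pos: [0.5674, 0.3064, 0.1597]
tool_rot: [[-0.137, 0.991, -0.003], [0.991, 0.137, -0.002], [-0.001, -0.003, -1.0]]
ft_force: [-0.3, 0.1, -0.0]
opening: 0.6
gripper_force: 0.0
```

Request:
apply_moves:
  moves:
    - {"delta_pos": [0,0,0],"spin": 0,"claw": 0.2}
    - {"delta_pos": [0,0,0],"spin": 0,"claw": 0.2}
    - {"delta_pos": [0,0,0],"spin": 0,"claw": 0.2}
    - {"delta_pos": [0,0,0],"spin": 0,"claw": 0.2}
    - {"delta_pos": [0,0,0],"spin": 0,"claw": 0.2}

```text
time: 43.2
eef_pos: [0.5681, 0.305, 0.1615]
tool_rot: [[-0.13, 0.992, -0.001], [0.992, 0.13, -0.001], [-0.0, -0.001, -1.0]]
ft_force: [0.4, 0.3, -0.7]
opening: 0.602
gripper_force: 0.0
```

```bash
cat > pinlook.py <<'E'
from h import *
import sys
im,W=cloud("wrist"); s=st(); R=np.array(s["tool_rot"]); t=np.array(s["eef_pos"])
print("tool y ang",np.degrees(np.arctan2(R[1,1],R[0,1])),np.round(s["joints"],1))
cv2.imwrite(sys.argv[1],im); np.save("wp.npy",W)
hsv=cv2.cvtColor(im,cv2.COLOR_BGR2HSV)
red=((hsv[...,0]<8)|(hsv[...,0]>172))&(hsv[...,1]>140)&(hsv[...,2]>50)
lab,k=N.label(N.binary_opening(red,iterations=2))
for i in range(1,k+1):
    q=W[lab==i]; v,u=np.where(lab==i)
    if len(q)<150: continue
    zt=np.nanpercentile(q[:,2],90); g=q[q[:,2]>zt-.003]
    c,S,a=cv2.minAreaRect(g[:,:2].astype(np.float32))
    if S[0]<S[1]: a+=90; S=S[::-1]
    print("red",len(q),(int(u.mean()),int(v.mean())),"top z",zt.round(4),"c",np.round(c,4),np.round(S,4),"long ang",round(a%180,1))
E
python3 pinlook.py pics/w9.png
```

```text
43.25 [0.5683 0.3051 0.1618] [ 0.992  0.13  -0.   ] 0.5954610172040882 [-0.3 -0.1  0.9] 0.0
tool y ang 7.465226871422234 [ 26.   15.1 100.2  -0.   64.6  18.6]
red 869 (313, 232) top z 0.0493 c [0.5681 0.3062] [0.0276 0.0153] long ang 99.7
red 582 (407, 263) top z 0.0451 c [0.634  0.3003] [0.0654 0.0243] long ang 126.5
red 915 (624, 291) top z 0.023 c [0.7505 0.3059] [0.233  0.0252] long ang 165.1
```

View pics/w9.png

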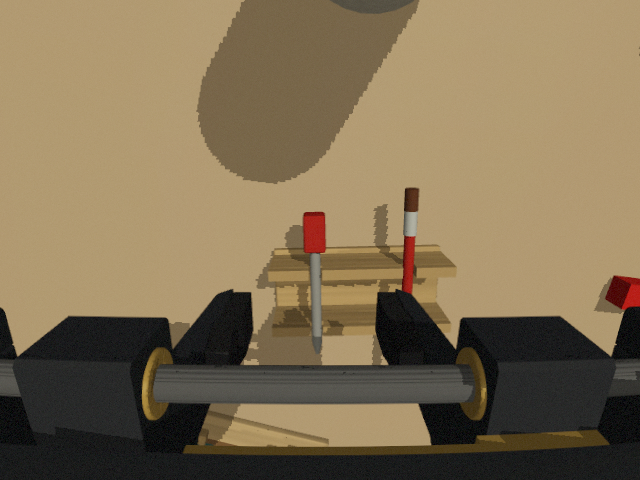

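The head is at (314,232) and the pin runs almost straight down to its tip at (318,350). I'll fit its axis.

Run:
```python
from h import *
W=np.load("wp.npy"); im=cv2.imread("pics/w9.png"); hsv=cv2.cvtColor(im,cv2.COLOR_BGR2HSV)
m=np.zeros((480,640),bool); m[256:352,300:335]=True
m&=(hsv[...,1]<60)&(W[...,2]>.033)&(W[...,2]<.05)
q=W[m]; print(len(q))
c=q[:,:2].mean(0); u,s,v=np.linalg.svd(q[:,:2]-c,full_matrices=False); d=v[0]*np.sign(-v[0][1])
print(c.round(4),"dir",d.round(4),np.degrees(np.arctan2(d[1],d[0])),"res",np.std((q[:,:2]-c)@v[1]))
pr=(q[:,:2]-c)@d; print("tip",(c+d*pr.max()).round(4),"len",np.ptp(pr)); h=np.array([.5681,.3062]); print("axis at head",(c+d*((h-c)@d)).round(4))
print("z along",[np.median(q[abs(pr-x)<.005][:,2]).round(4) for x in (-.03,-.01,.01,.03)])
for n in (0,): pass
```

```text
878
[0.5767 0.2517] dir [ 0.1534 -0.9882] -81.17570554873032 res 0.0020758568370497347
tip [0.5836 0.2078] len 0.08238920254931045
axis at head [0.5683 0.3062]
z along [np.float64(0.0441), np.float64(0.0438), np.float64(0.0441), np.float64(0.0442)]
```

Request:
apply_moves:
  force: 45
  moves:
    - {"delta_pos": [0,0.005,-0.1],"spin": 0.015,"claw": 0.2}
    - {"delta_pos": [0,0,-0.12],"spin": 0,"claw": 0.2}
    - {"delta_pos": [0,0,-0.12],"spin": 0,"claw": 0.2}
    - {"delta_pos": [0,0,-0.08],"spin": 0,"claw": 0.2}
    - {"delta_pos": [0,0,-0.049],"spin": 0,"claw": 0.2}
    - {"delta_pos": [0,0,0],"spin": 0,"claw": 0.2}
    - {"delta_pos": [0,0,0],"spin": 0,"claw": 0.2}
    - {"delta_pos": [0,0,0],"spin": 0,"claw": -1}

```text
time: 43.92
eef_pos: [0.5701, 0.3081, 0.0233]
tool_rot: [[-0.153, 0.988, 0.003], [0.988, 0.153, 0.002], [0.001, 0.003, -1.0]]
ft_force: [0.3, -0.1, -0.3]
opening: 0.543
gripper_force: 0.0
```

Request:
apply_moves:
  moves:
    - {"delta_pos": [0,0,0],"spin": 0,"claw": -1}
    - {"delta_pos": [0,0,0],"spin": 0,"claw": -1}
    - {"delta_pos": [0,0,0],"spin": 0,"claw": -1}
    - {"delta_pos": [0,0,0],"spin": 0,"claw": -1}
    - {"delta_pos": [0,0,0],"spin": 0,"claw": -1}
    - {"delta_pos": [0,0,0],"spin": 0,"claw": -1}
    - {"delta_pos": [0,0,0],"spin": 0,"claw": -1}
    - {"delta_pos": [0,0,0],"spin": 0,"claw": -1}

```text
time: 44.58
eef_pos: [0.5688, 0.3077, 0.0216]
tool_rot: [[-0.154, 0.988, 0.001], [0.988, 0.154, 0.0], [0.0, 0.001, -1.0]]
ft_force: [-0.1, 1.0, 2.7]
opening: 0.174
gripper_force: 45.0
```

```bash
python3 -c "
from h import *
st()"
```

```text
44.58 [0.5688 0.3077 0.0216] [0.988 0.154 0.001] 0.17420899475628215 [-0.1  1.   2.7] 45.000512190163136
```

The pin head is gripped. I'll lift it to hinge height and move to the pre-insertion point on the box's +y side.

Request:
apply_moves:
  moves:
    - {"delta_pos": [0,0,0.03],"spin": 0,"claw": -1}
    - {"delta_pos": [0,0,0.04],"spin": 0,"claw": -1}
    - {"delta_pos": [0,0,0.033],"spin": 0,"claw": -1}
    - {"delta_pos": [0.0196,-0.0868,0],"spin": -0.042,"claw": -1}
    - {"delta_pos": [0.0196,-0.0868,0],"spin": -0.042,"claw": -1}
    - {"delta_pos": [0.0196,-0.0868,0],"spin": -0.042,"claw": -1}
    - {"delta_pos": [0.0196,-0.0868,0],"spin": -0.042,"claw": -1}
    - {"delta_pos": [0.0196,-0.0868,0],"spin": -0.041,"claw": -1}

```text
time: 45.25
eef_pos: [0.5985, 0.1764, 0.0536]
tool_rot: [[0.161, 0.987, 0.002], [0.987, -0.161, 0.0], [0.001, 0.002, -1.0]]
ft_force: [1.2, 0.1, -0.4]
opening: 0.173
gripper_force: 45.0
```

Request:
apply_moves:
  moves:
    - {"delta_pos": [0,0,0],"spin": 0,"claw": -1}
    - {"delta_pos": [0,0,0],"spin": 0,"claw": -1}
    - {"delta_pos": [0,0,0],"spin": 0,"claw": -1}
    - {"delta_pos": [0,0,0],"spin": 0,"claw": -1}
    - {"delta_pos": [0,0,0],"spin": 0,"claw": -1}

```text
time: 45.67
eef_pos: [0.5977, 0.1785, 0.0524]
tool_rot: [[0.157, 0.988, 0.0], [0.988, -0.157, 0.0], [0.0, 0.0, -1.0]]
ft_force: [-0.2, 0.2, -0.2]
opening: 0.174
gripper_force: 45.0
```

```bash
python3 pinlook.py pics/w10.png
python3 - <<'E'
from h import *
# pin seen by the fixed cameras, in the box frame
a=np.radians(BA); Q=np.array([[np.cos(a),-np.sin(a)],[np.sin(a),np.cos(a)]])
for n in("top","scene"):
    im,W=cloud(n); cv2.imwrite(f"pics/{n}p.png",im); hsv=cv2.cvtColor(im,cv2.COLOR_BGR2HSV)
    b=(W[...,:2]-BX[:2])@Q; z=W[...,2]
    m=(z>.06)&(z<.09)&(abs(b[...,0]-.06)<.025)&(b[...,1]>.045)&(b[...,1]<.142)
    q=np.c_[b[m],z[m]]*1000
    print(n,len(q))
    for y in range(48,142,8):
        g=q[abs(q[:,1]-y)<4]
        if len(g)>3: print("  y",y,"x",np.percentile(g[:,0],[5,50,95]).round(1),"z",np.percentile(g[:,2],[50,95]).round(1),len(g))
E
```

```text
45.72 [0.5976 0.1784 0.0522] [ 0.988 -0.157 -0.   ] 0.17787852439441887 [-0.5 -1.   0.2] 44.99988578259945
tool y ang -9.017250897493652 [ 14.3  19.6 107.4   0.   53.   23.3]
red 5182 (409, 124) top z 0.045 c [0.6488 0.2421] [0.1066 0.0079] long ang 98.8
red 3035 (313, 330) top z 0.0795 c [0.5992 0.1864] [0.0365 0.0159] long ang 81.4
top 58
  y 64 x [55.8 58.  60.3] z [72.1 73.9] 10
  y 72 x [53.8 56.5 61.4] z [72.3 77.2] 13
  y 80 x [54.8 57.3 59.7] z [73.1 75.4] 12
  y 128 x [54.7 57.4 61. ] z [73.4 78.7] 11
  y 136 x [55.1 57.7 61.1] z [72.6 75.2] 8
scene 0
```

Request:
apply_moves:
  moves:
    - {"delta_pos": [0.003,0,0],"spin": 0,"claw": -1}
    - {"delta_pos": [-0.0053,-0.0329,0],"spin": 0,"claw": -1}
    - {"delta_pos": [-0.0053,-0.0329,0],"spin": 0,"claw": -1}
    - {"delta_pos": [-0.0053,-0.0329,0],"spin": 0,"claw": -1}
    - {"delta_pos": [-0.0053,-0.0329,0],"spin": 0,"claw": -1}
    - {"delta_pos": [0,0,0],"spin": 0,"claw": -1}
    - {"delta_pos": [0,0,0],"spin": 0,"claw": -1}

```text
time: 46.4
eef_pos: [0.5922, 0.1367, 0.0521]
tool_rot: [[0.16, 0.987, -0.0], [0.987, -0.16, 0.0], [0.0, -0.0, -1.0]]
ft_force: [-0.4, 0.2, -0.3]
opening: 0.176
gripper_force: 45.0
```

```bash
python3 held.py
```

```text
46.45 [0.5924 0.1372 0.0522] [ 0.987 -0.16   0.   ] 0.17405289596444654 [-0.2  0.9 -0.5] 44.99993026256561
tool ang 80.80943268231503
held: front x [0.0097 0.0125 0.0097] z med -0.0164 slopes [-1.385 -0.007]
tcp in box [0.0604 0.1185]
```

The tip is already about 20 mm into the first knuckle, with no contact force. I'll keep going.

Request:
apply_moves:
  moves:
    - {"delta_pos": [-0.0053,-0.0329,0],"spin": 0,"claw": -1}
    - {"delta_pos": [-0.0053,-0.0329,0],"spin": 0,"claw": -1}
    - {"delta_pos": [-0.0053,-0.0329,0],"spin": 0,"claw": -1}
    - {"delta_pos": [0,0,0],"spin": 0,"claw": -1}

```text
time: 46.78
eef_pos: [0.587, 0.1063, 0.0519]
tool_rot: [[0.159, 0.987, -0.001], [0.987, -0.159, -0.001], [-0.001, -0.001, -1.0]]
ft_force: [0.1, -0.5, -0.1]
opening: 0.175
gripper_force: 45.0
```

Request:
apply_moves:
  moves:
    - {"delta_pos": [-0.0053,-0.0329,0],"spin": 0,"claw": -1}
    - {"delta_pos": [-0.0053,-0.0329,0],"spin": 0,"claw": -1}
    - {"delta_pos": [0,0,0],"spin": 0,"claw": -1}
    - {"delta_pos": [0,0,0],"spin": 0,"claw": -1}

```text
time: 47.12
eef_pos: [0.5843, 0.0878, 0.0521]
tool_rot: [[0.16, 0.987, -0.0], [0.987, -0.16, 0.0], [0.0, -0.0, -1.0]]
ft_force: [0.1, 0.5, 0.1]
opening: 0.174
gripper_force: 45.0
```

```bash
python3 held.py
```

```text
47.17 [0.5844 0.0882 0.0521] [ 0.987 -0.159  0.   ] 0.17354116916013237 [ 0.4  0.3 -0.3] 44.99994121491909
tool ang 80.8395200872473
held: front x [0.0098 0.0125 0.0098] z med -0.0165 slopes [-1.326 -0.01 ]
tcp in box [0.0603 0.0688]
```

Request:
apply_moves:
  moves:
    - {"delta_pos": [-0.004,-0.025,0],"spin": 0,"claw": -1}
    - {"delta_pos": [-0.004,-0.025,0],"spin": 0,"claw": -1}
    - {"delta_pos": [0,0,0],"spin": 0,"claw": -1}
    - {"delta_pos": [0,0,0],"spin": 0,"claw": -1}

```text
time: 47.5
eef_pos: [0.5819, 0.073, 0.0521]
tool_rot: [[0.159, 0.987, -0.0], [0.987, -0.159, -0.0], [-0.0, -0.0, -1.0]]
ft_force: [0.1, -1.0, 0.3]
opening: 0.176
gripper_force: 45.0
```

Request:
apply_moves:
  moves:
    - {"delta_pos": [-0.001,-0.007,0],"spin": 0,"claw": -1}
    - {"delta_pos": [-0.001,-0.007,0],"spin": 0,"claw": -1}
    - {"delta_pos": [0,0,0],"spin": 0,"claw": -1}
    - {"delta_pos": [0,0,0],"spin": 0,"claw": -1}

```text
time: 47.83
eef_pos: [0.5819, 0.0725, 0.0522]
tool_rot: [[0.159, 0.987, 0.001], [0.987, -0.159, 0.005], [0.005, 0.0, -1.0]]
ft_force: [1.6, 11.3, -1.6]
opening: 0.173
gripper_force: 45.0
```

```bash
python3 held.py
python3 - <<'E'
from h import *
im,W=cloud("wrist"); cv2.imwrite("pics/w11.png",im)
E
```

```text
47.88 [0.5819 0.0725 0.0522] [ 0.987 -0.159  0.   ] 0.17394623341319226 [ 1.4 12.4 -1.3] 44.99961756169796
tool ang 80.83591876264971
held: front x [0.0103 0.0131 0.0103] z med -0.0164 slopes [-1.299 -0.003]
tcp in box [0.0603 0.0529]
```

View pics/w11.png

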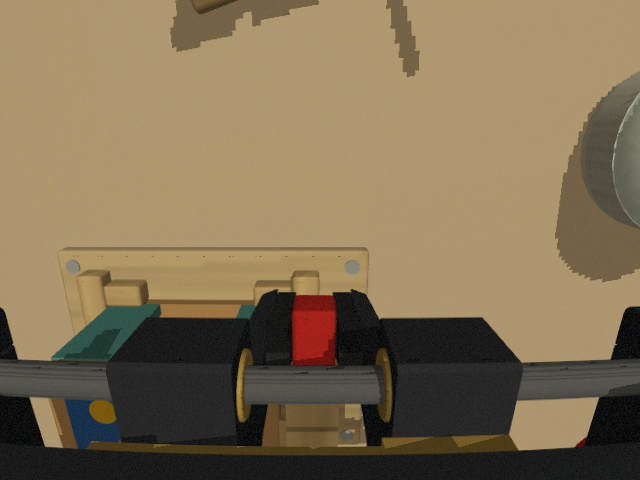

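A 12 N reaction with the TCP at y = 52.9 mm fits the head being home. I'll release, rise and verify.

Request:
apply_moves:
  moves:
    - {"delta_pos": [0,0,0],"spin": 0,"claw": -0.1}
    - {"delta_pos": [0,0,0],"spin": 0,"claw": -0.1}
    - {"delta_pos": [0,0,0],"spin": 0,"claw": -0.1}
    - {"delta_pos": [0,0,0],"spin": 0,"claw": -0.1}
    - {"delta_pos": [0,0,0.06],"spin": 0,"claw": -0.1}
    - {"delta_pos": [0,0,0.12],"spin": 0,"claw": -0.1}
    - {"delta_pos": [0,0,0.12],"spin": 0,"claw": -0.1}
    - {"delta_pos": [0,-0.1,0.05],"spin": 0,"claw": -0.1}

```text
time: 48.6
eef_pos: [0.5842, 0.0422, 0.1622]
tool_rot: [[0.155, 0.988, 0.007], [0.988, -0.155, 0.002], [0.003, 0.007, -1.0]]
ft_force: [1.7, -0.1, 1.2]
opening: 0.452
gripper_force: 0.0
```

Request:
apply_moves:
  moves:
    - {"delta_pos": [0,-0.1,0],"spin": 0,"claw": -0.1}
    - {"delta_pos": [0,-0.1,0],"spin": 0,"claw": -0.1}
    - {"delta_pos": [0,0,0],"spin": 0,"claw": -0.1}
    - {"delta_pos": [0,0,0],"spin": 0,"claw": -0.1}
    - {"delta_pos": [0,0,0],"spin": 0,"claw": -0.1}

```text
time: 49.02
eef_pos: [0.5811, -0.0207, 0.1569]
tool_rot: [[0.16, 0.987, -0.001], [0.987, -0.16, 0.001], [0.0, -0.001, -1.0]]
ft_force: [-0.7, 0.8, -0.5]
opening: 0.455
gripper_force: 0.0
```

Run:
```python
from h import *
im,W=cloud("wrist"); s=st(); cv2.imwrite("pics/w12.png",im)
a=np.radians(BA); Q=np.array([[np.cos(a),-np.sin(a)],[np.sin(a),np.cos(a)]])
b=(W[...,:2]-BX[:2])@Q*1000; z=W[...,2]
hsv=cv2.cvtColor(im,cv2.COLOR_BGR2HSV); red=((hsv[...,0]<8)|(hsv[...,0]>172))&(hsv[...,1]>140)&(z>.055)&(z<.1)
q=np.c_[b[red],1000*z[red]]; top=q[q[:,2]>77]
print("head top",len(top),np.percentile(top,[1,50,99],axis=0).round(1).tolist())
k=(z>.0795)&(z<.084)&(abs(b[...,0]-60)<14)&(b[...,1]<45)&~red
q=np.c_[b[k],1000*z[k]]; print("knuckles",len(q),np.percentile(q,[1,50,99],axis=0).round(1).tolist())
```

```text
49.07 [ 0.5811 -0.0202  0.1567] [ 0.987 -0.159 -0.001] 0.452074655272163 [-0.5 -0.3  0.3] 0.0
head top 3003 [[53.0, -98.1, 77.1], [239.5, -67.2, 82.1], [272.1, 63.9, 99.7]]
knuckles 4057 [[49.9, -36.0, 80.0], [59.7, 1.6, 81.6], [69.5, 36.6, 83.2]]
```

View pics/w12.png

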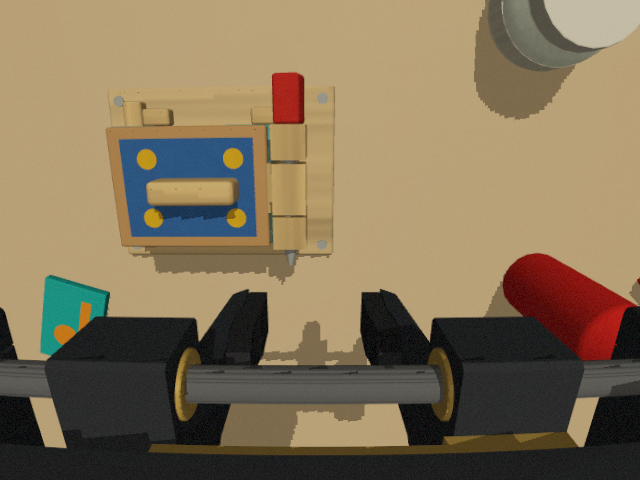

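The pin is through all three knuckles: its red head butts the knuckle at (288,122) and the tip shows at (291,258). I'll check the head's extent and then hand in.

Run:
```python
from h import *
im,W=cloud("wrist")
a=np.radians(BA); Q=np.array([[np.cos(a),-np.sin(a)],[np.sin(a),np.cos(a)]])
b=(W[...,:2]-BX[:2])@Q*1000; z=W[...,2]; hsv=cv2.cvtColor(im,cv2.COLOR_BGR2HSV)
m=((hsv[...,0]<8)|(hsv[...,0]>172))&(hsv[...,1]>140)&(z>.077)&(z<.083)&(b[...,0]<80)
q=b[m]; p=np.percentile(q,[1,99],axis=0).round(1); print(len(q),p.tolist())
c,S,g=cv2.minAreaRect(q.astype(np.float32)); print(np.round(c,1),np.round(S,1),round(g,1))
if p[0,1]<39.5 and abs(c[0]-60)<2.5: print(close_job())
```

```text
1134 [[52.3, 38.2], [66.9, 64.4]]
[59.2 51.6] [26.9 15.4] 89.4
the job is handed in; nothing more can be done
None
```

I handed the job in: all five tiles are stacked flat in the box, the lid is seated, and the hinge pin is through all three knuckles with its head measured within about 1 mm of home; the hand-in gave no verdict.

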